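# Release a stone seal from a ratchet carving clamp

### The arm

A 7-joint arm with a two-finger parallel gripper is mounted at the origin on the work surface. World frame = base frame: x ahead of the robot, y to its left, z up, the work surface at z = 0. Lengths are in m, angles in degrees, forces in N, time in s.
With the tool pointing down it reaches from about 0.4 to 0.85 m from the base axis. Payload 4.4 kg.
Tool frame: the origin (TCP) lies at the very end of the fingers, on their centre line; the grasp point (between the pads) lies 19 mm behind it (env.tcp_to_grasp is the distance from the TCP to the grasp point, in m); z points along the fingers, y is the line along which they close (so a half turn about z gives the same grasp; the last joint's range is limited). The gripper opens to 94 mm and grips with 3 to 60 N. Pads are 16 mm wide; open, the fingers measure 119 mm over their backs; the gripper's body (75 mm by 177 mm) begins 78 mm behind the grasp point.
Start: joints at [67.907, 36.005, 2.206, 86.941, -1.547, 57.084, -1.146], TCP at [0.204, -0.617, 0.205] pointing down, gripper open.
Joint ranges: [-175.42, 175.42], [-21.48, 121.26], [-71.46, 75.88], [10.55, 141.38], [-63.04, 243.04], [13.31, 113.54], [-168.57, 168.57]. Speed limits (degrees/s): [147.25, 147.25, 180, 180, 180, 180, 180].

### API

Orientations are given as a 3x3 rotation matrix whose columns are the frame's x, y, z axes.
In Python, from rig import env gives the robot as it stands.
- The arm moves only by the tool apply_moves, never from a script. Its argument "steps" is a list of rows, each an object of numbers: "gripper": the finger opening in cm, from 0 to 9.4; "x", "y", "z": the shift along the tool's x, y, z in cm; "twist": the turn about the tool's z in rad. In form: [{"gripper": .., "x": .., "y": .., "z": .., "twist": ..}, ...]. A call has 1 to 20 rows; each row is the pose to reach, as a shift and turn from the pose commanded when the call began, along the tool's axes at that moment; what a row does not reach only later rows make up. A row lasts 1/10 s, in which the tool goes at most 50 mm and 8.59 degrees, less where a joint would pass 70% of its speed; a pose out of reach is approached as far as the arm can. A call with a gripper value outside its range is refused whole. The fingers move at their own pace and stop on an object; "squeeze" is the grip in N (left out, the last holds). Time passes only in rows, so rows that repeat a pose let the fingers close. It gives the time, the measured TCP pose, the force, the opening and the grip force at its end, in the units of the state.
- env.get_state(): the state, without advancing time (a new reading comes with each control period).
- env.get_image(name): name is "side" or "top"; returns a dict with "image" (400x640x3 uint8, red, green, blue), "fovy" (degrees; the focal length in pixels is half the picture's height over the tangent of half this angle, whatever the lens; pixels are square), "cx", "cy" (the principal point, pixels), "R" (3x3) and "t" (3): a world point X has camera coordinates R X + t. Camera axes: x right, y down, z forward; pixel columns grow to the right and rows downward; lengths in m; the calibration is good to about 2 mm. A picture is of the moment at which its call begins. There is no depth.
- env.sign_off(): hands the job in; it is judged then, once.
The state is a dict: "time": time; "joint_positions": joint angles; "qvel": joint speeds; "effort": joint torques, N m; "ee_pos": TCP position; "ee_rot": TCP orientation; "ft_force": force on the tool from outside, world axes, zero at the start; "ft_torque": the same for the moment, N m; "grip_width": finger opening in m; "finger_force": force on a finger pad.
Only numpy, scipy, OpenCV 4.12 (cv2) and the standard library are available. Lean on these libraries where they do the work, as an engineer would, in place of code of your own. Each camera call takes 0.05 s, during which the arm holds its last target. There are 200 camera calls.

### The job

The stone seal is finished: lift the sprung pawl off the ratchet wheel and keep it up until the clamp's jaw has backed off all the way, then let the pawl back down. After that take the seal out of the open jaws (do not drag it out while it is still clamped) and gently set it down, standing upright and wholly on the square marble slab. Leave the inkstone, the bowl and the ink bottle where they are.

Things in the scene. Friction and masses are not known exactly. Their poses are not given: they have to be found in the camera images.
- clamp: Carving clamp, fixed. Origin: centre of the underside of its dark wooden base, 130 (x) x 270 (y) x 20 mm; z up, x roughly away from the robot, y the line of the jaws. In this frame, mm: fixed steel jaw at y 60 to 80, 26 wide in x, top z 65; the moving jaw, at the seal's -y side, has the same width and height and a sprung rubber pad (8 N). The seal stands between them at (0, 45, 20).
- wheel_axis (a point): Centre of the steel ratchet wheel, at clamp (0, -90, 60) mm: 76 diameter, 12 thick, 12 teeth, axis along clamp y. A spring turns it in the opening direction; a spindle joins it to the moving jaw. Bearing blocks 75 high stand beside it at clamp y -122 and -58. The pawl is a steel bar along x over the wheel, its pivot axis along y at clamp x 50, z 102 (mm).
- shield_edge (a point): Middle of the steel front edge (8 mm high) of a rigid clear dust shield over wheel and pawl, at clamp (-66, -90, 237) mm. Plate: clamp x -66 to 74, y -130 to -50, on two 10 mm posts at x 60. It overhangs the end of the pawl's handle by 5 mm: come from the open front (-x) with the tool leaning back to -x, 30 to 45 degrees from vertical for a bulky gripper.
- pawl_grip (a point): Centre of the pawl's handle: a steel cross-bar, 12 mm diameter, 26 mm long along the clamp's y (pinch it across its ends), at clamp (-55, -90, 106) mm with the pawl down; 105 mm towards -x from the pawl's pivot axis. Raising the handle lifts the pawl.
- pawl (a joint): Pawl angle, rad: 0 down in the teeth, grows as the handle is raised; a light spring (1 to 3 N at the handle) brings it down when let go. The nose clears the teeth at about 0.12 rad (handle up 13 mm); stop at 0.32 rad (33 mm). Down: below 0.05.
- jaw (a joint): Moving jaw's travel, m: about 0 clamped, 0.0123 fully backed off (towards clamp -y); fully open means above 0.0115. With the pawl lifted a spring opens it by itself in about 1 to 2 s; if the pawl drops early it catches at the next tooth, 4.2 mm on, and must be lifted again.
- seal: Stone seal, plain tan-brown square prism 30 x 30 x 75 mm, about 0.18 kg, loose, standing upright in the clamp. Origin: centre of its underside, z up its length; its sides are parallel to the clamp's x and y. Top 95 mm above the table, 30 mm above the jaws. The faces towards clamp +-x are free down to the base (the jaws are narrower than the seal).
- slab: Square marble slab 110 x 110 x 12 mm lying on the table, fixed. Origin: centre of its underside, top at z 12 mm; sides along its x and y.
- inkstone: Bystander: round black inkstone, 104 mm diameter, 28 mm high, loose. Origin: centre of its underside.
- washer: Bystander: white ceramic bowl, 120 mm diameter, 65 mm high, loose. Origin: centre of its underside.
- inkbottle: Bystander: black plastic ink bottle, 60 mm diameter, 150 mm high, loose. Origin: centre of its underside.
There are look-alikes about, which are no part of the job. Several things have the shape of the seal; the one meant has the colours described above.

How it is judged (in metres and radians):
On the way, in this order (a step that is already met when the one before it is completed fails the run):
1. the pawl is lifted and the jaw has backed off all the way (value of joint jaw above 0.0115 m), for 0.2 s.
2. with the pawl back down, the seal is lifted out of the open jaws (z of seal in the frame of clamp above 0.068 m and value of joint jaw above 0.011 m and value of joint pawl below 0.05 rad), for 0.1 s.
At the end, for the whole second after the job is handed in: The jaw is fully backed off (over 11 mm), the pawl is down (under 0.05 rad), and the seal stands on the slab, upright within 0.1 rad, at rest, its centre within 41 mm of the slab's centre along each of the slab's sides (value of joint jaw above 0.011 m and value of joint pawl below 0.05 rad and x of seal in the frame of slab between -0.041 and 0.041 m and y of seal in the frame of slab between -0.041 and 0.041 m and z of seal in the frame of slab between 0.009 and 0.016 m and angle between seal's own z axis and vertical below 0.1 rad and linear speed of seal below 0.02 m/s); the robot touches nothing.
It fails at once if the seal is dragged out while the jaw is not open (z of seal in the frame of clamp above 0.032 m and value of joint jaw below 0.01 m).
It fails at once if the seal is dropped instead of set down (falls faster than 0.5 m/s, about 13 mm) (linear speed of seal above 0.5 m/s and contact force between the fingers and seal below 0.05 N).
It fails at once if the inkstone, bowl or ink bottle is moved by more than 30 mm (distance of any of inkstone, washer, inkbottle from where it was at the start of the episode above 0.03 m).
It also fails if it takes over 69 s, if anything falls off the work surface, if the arm or the gripper's body presses on something with over 40 N, if the wrist force passes 120 N, or if a joint passes its speed limit or range.

## Working session

There is one attempt and no reset: what is moved stays moved. The work goes in short steps, Python scripts to look and compute and a tool call to move; the robot and the scene stay as the last step left them, time stands still between calls to the robot, and variables do not carry over. Pictures are saved under pics/ and viewed, at most 10 in all, crops included, and the job is handed in when it is done.

Besides the shell and the picture viewer there is one more tool, called after "Request:" in YAML: its name, and indented under it one key for each argument. apply_moves: Moves the arm, as the interface text tells. Its arguments: {"type":"object","properties":{"steps":{"type":"array","items":{"type":"object","properties":{"gripper":{"type":"number"},"x":{"type":"number"},"y":{"type":"number"},"z":{"type":"number"},"twist":{"type":"number"}}}},"squeeze":{"type":"number"}},"required":["steps"]}

```bash
ls; mkdir -p pics
python3 - <<'E'
from rig import env
import cv2,numpy as np
s=env.get_state();print(s['time'],s['ee_pos'],np.round(s['ee_rot'],3).tolist(),s['grip_width'],env.tcp_to_grasp)
for n in('side','top'):
    d=env.get_image(n);cv2.imwrite(f'pics/{n}0.png',d['image'][:,:,::-1]);print(n,d['fovy'],d['cx'],d['cy'],np.round(d['R'],4).tolist(),np.round(d['t'],4).tolist())
E
```

```text
pics
0.0 [ 0.20418322 -0.61642343  0.20458072] [[0.949, 0.314, -0.001], [0.314, -0.949, 0.002], [-0.0, -0.002, -1.0]] 0.09398266329455328 0.0188
side 57.41289124112548 320.244423943267 199.07863278763847 [[-0.8497, -0.5272, 0.0095], [-0.3223, 0.5049, -0.8007], [0.4173, -0.6834, -0.599]] [0.5157, 0.3348, 0.7428]
top 54.13289898197568 322.1358229350724 197.77886849979956 [[0.0241, -0.9993, -0.028], [-0.985, -0.0189, -0.1716], [0.1709, 0.0317, -0.9848]] [0.0061, 0.6224, 1.0232]
```

View pics/top0.png

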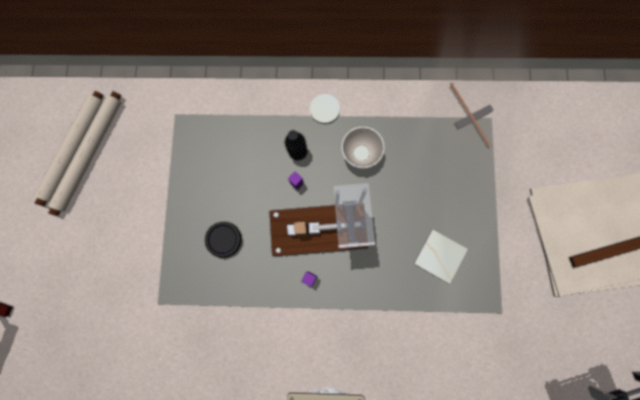

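View pics/side0.png

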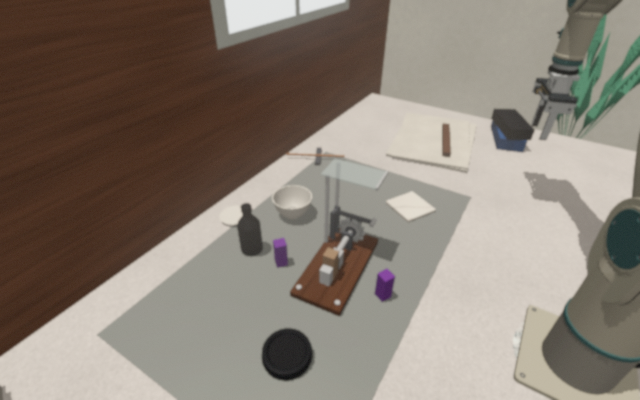

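Top view: the candidates for the seal are the tan block in the clamp (300,228) and the purple blocks at (296,180) and (309,279). I choose the tan one. The slab is the pale square at (441,257); the round white disc at (325,108) is not it. Next, close crops.

Run:
```python
import cv2
a=cv2.imread('pics/top0.png')[175:290,260:475];cv2.imwrite('pics/tc.png',cv2.resize(a,None,fx=3.7,fy=3.7,interpolation=cv2.INTER_CUBIC))
a=cv2.imread('pics/side0.png')[150:320,270:450];cv2.imwrite('pics/sc.png',cv2.resize(a,None,fx=3.5,fy=3.5,interpolation=cv2.INTER_CUBIC))
```

```text
(no output)
```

View pics/tc.png

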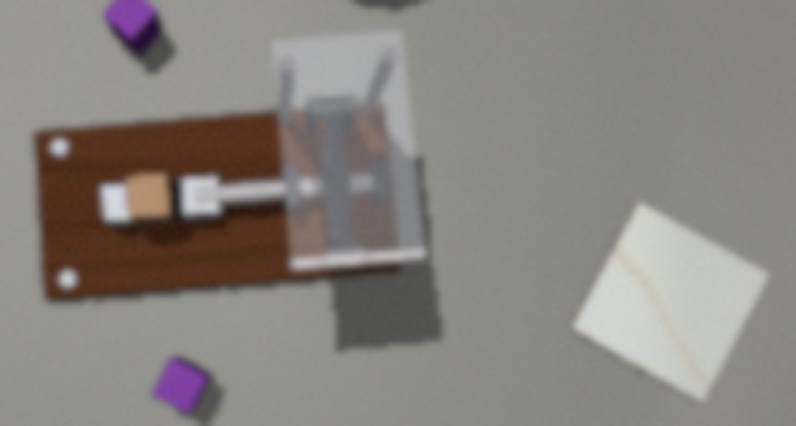

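View pics/sc.png

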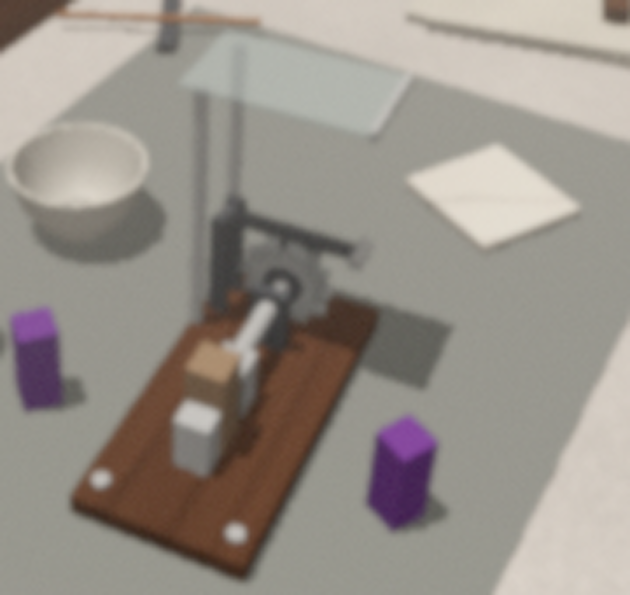

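The crops confirm the tan block standing between the jaws (top crop 150,195). The pawl handle end is at side crop (362,252). Next I fit the poses.

```bash
cat > h.py <<'E'
import numpy as np
from scipy.optimize import least_squares
C={'side':(57.41289,320.2444,199.0786,[[-0.8497,-0.5272,0.0095],[-0.3223,0.5049,-0.8007],[0.4173,-0.6834,-0.599]],[0.5157,0.3348,0.7428]),
'top':(54.1329,322.1358,197.7789,[[0.0241,-0.9993,-0.028],[-0.985,-0.0189,-0.1716],[0.1709,0.0317,-0.9848]],[0.0061,0.6224,1.0232])}
def proj(n,X):
    f,cx,cy,R,t=C[n];f=200/np.tan(np.radians(f/2));p=np.atleast_2d(X)@np.array(R).T+np.array(t)
    return p[:,:2]/p[:,2:]*f+[cx,cy]
def tr(p,X):
    c,s=np.cos(p[2]),np.sin(p[2]);return np.atleast_2d(X)@np.array([[c,-s,0],[s,c,0],[0,0,1]]).T+[p[0],p[1],0]
def fit(obs,p0):
    r=lambda p:np.concatenate([(proj(n,tr(p,np.array(X)/1000))-uv).ravel() for n,X,uv in obs])
    s=least_squares(r,p0,loss='soft_l1');return s.x,r(s.x).reshape(-1,2)
T=lambda u,v:((u+.5)/3.7+259.5,(v+.5)/3.7+174.5)
S=lambda u,v:((u+.5)/3.5+269.5,(v+.5)/3.5+149.5)
E
python3 - <<'E'
from h import *
t,s='top','side'
o=[(t,(65,135,20),T(36,132)),(t,(-65,135,20),T(46,298)),(t,(15,60,95),T(128,174)),(t,(15,30,95),T(169,172)),(t,(-15,30,95),T(171,217)),(t,(-15,60,95),T(130,219)),
(t,(-66,-50,237),T(291,266)),(t,(-66,-130,237),T(425,254)),
(s,(65,135,20),S(75,492)),(s,(-65,135,20),S(245,566)),(s,(-65,-135,20),S(378,314)),(s,(-55,-90,106),S(362,252)),
(s,(15,60,95),S(187,369)),(s,(15,30,95),S(207,341)),(s,(-15,30,95),S(240,355)),(s,(-66,-130,237),S(411,76)),(s,(-66,-50,237),S(374,134))]
p,r=fit(o,[.4,0,0]);print(p,np.degrees(p[2]));print(r.round(1).tolist())
for k,X in dict(handle=(-55,-90,106),seal=(0,45,20),edge=(-66,-90,237)).items():print(k,tr(p,np.array(X)/1e3))
o=[(t,(a,b,12),T(*uv)) for (a,b),uv in zip([(55,55),(55,-55),(-55,-55),(-55,55)],[(642,203),(769,274),(704,401),(573,327)])]
o+=[(s,(a,b,12),S(*uv)) for (a,b),uv in zip([(55,55),(55,-55),(-55,-55),(-55,55)],[(406,181),(497,143),(581,209),(486,246)])]
for y in(-.5,.5):
    q,r=fit(o,[.3,-.25,y]);print('slab',q,abs(r).max())
E
```

```text
[0.53879073 0.02968859 0.10873067] 6.229808595950762
[[-0.5, 0.1], [-0.4, 1.4], [-0.4, 1.1], [-0.1, 0.6], [0.2, -0.1], [-0.1, 0.3], [1.0, 1.1], [0.7, 1.2], [-2.5, 0.3], [-0.3, -0.4], [0.2, -2.4], [-1.1, 0.0], [-1.2, -1.0], [-1.6, -1.1], [0.5, -1.2], [-0.1, 0.3], [-0.3, 0.9]]
handle [[ 0.49388201 -0.06574834  0.106     ]]
seal [[0.53390748 0.07442285 0.02      ]]
edge [[ 0.48294697 -0.06694202  0.237     ]]
slab [ 0.47055469 -0.31196452 -0.49769662] 1.4452220415104762
slab [ 0.47055469 -0.31196452 -0.4976966 ] 1.4452219822236998
```

The moves have no tilt axis and the shield needs a leaning tool. First I'll test in free air what an out-of-reach pose does to the orientation.

Request:
apply_moves:
  steps:
    - {"z":-5}
    - {"z":-10}
    - {"z":-10,"y":5}
    - {"z":-10,"y":10}
    - {"z":-10,"y":15}
    - {"z":-10,"y":20}
    - {"z":-10,"y":25}
    - {"z":-10,"y":30}
    - {"z":-10,"y":35}
    - {"z":-10,"y":40}
    - {"z":-10,"y":40}

```text
schema error: expected keys gripper, x, y, z, twist
```

Run:
```python
from rig import env
import numpy as np
s=env.get_state();print(s['time'],s['ee_pos'],np.round(s['ee_rot'],3).tolist(),np.round(s['joint_positions'],1))
```

```text
0.1 [ 0.20418949 -0.61649735  0.20469571] [[0.949, 0.314, -0.001], [0.314, -0.949, 0.002], [-0.0, -0.002, -1.0]] [67.9 36.1  2.2 87.  -1.5 57.1 -1.1]
```

Request:
apply_moves:
  steps:
    - {"gripper":9.4,"x":0,"y":0,"z":-5,"twist":0}
    - {"gripper":9.4,"x":0,"y":5,"z":-10,"twist":0}
    - {"gripper":9.4,"x":0,"y":10,"z":-10,"twist":0}
    - {"gripper":9.4,"x":0,"y":15,"z":-10,"twist":0}
    - {"gripper":9.4,"x":0,"y":20,"z":-10,"twist":0}
    - {"gripper":9.4,"x":0,"y":25,"z":-10,"twist":0}
    - {"gripper":9.4,"x":0,"y":30,"z":-10,"twist":0}
    - {"gripper":9.4,"x":0,"y":35,"z":-10,"twist":0}
    - {"gripper":9.4,"x":0,"y":40,"z":-10,"twist":0}
    - {"gripper":9.4,"x":0,"y":40,"z":-10,"twist":0}

```text
time: 1.1
ee_pos: [0.2565, -0.8073, 0.3189]
ee_rot: [[0.954, 0.299, -0.014], [0.299, -0.953, 0.051], [0.002, -0.053, -0.999]]
ft_force: [0.3, 0.4, -0.2]
grip_width: 0.094
finger_force: 0.0
```

Run:
```python
from rig import env
import numpy as np
s=env.get_state();print(s['time'],s['ee_pos'],np.round(s['ee_rot'],3).tolist(),np.round(s['joint_positions'],1))
```

```text
1.1 [ 0.25651617 -0.80731226  0.31888138] [[0.954, 0.299, -0.014], [0.299, -0.953, 0.051], [0.002, -0.053, -0.999]] [ 67.1  65.5  52.2  11.1 -48.8 110.5   3.8]
```

Request:
apply_moves:
  steps:
    - {"gripper":9.4,"x":0,"y":0,"z":0,"twist":0}
    - {"gripper":9.4,"x":0,"y":-5,"z":0,"twist":0}
    - {"gripper":9.4,"x":0,"y":-10,"z":0,"twist":0}
    - {"gripper":9.4,"x":0,"y":-15,"z":0,"twist":0}
    - {"gripper":9.4,"x":0,"y":-15,"z":0,"twist":0}
    - {"gripper":9.4,"x":0,"y":-15,"z":0,"twist":0}

```text
time: 1.7
ee_pos: [0.2118, -0.6572, 0.3263]
ee_rot: [[0.954, 0.3, -0.012], [0.3, -0.952, 0.059], [0.006, -0.06, -0.998]]
ft_force: [-0.3, -0.9, 1.2]
grip_width: 0.0942
finger_force: 0.0
```

Run:
```python
from rig import env
import numpy as np
s=env.get_state();print(s['time'],s['ee_pos'],np.round(s['ee_rot'],4).tolist(),np.round(s['joint_positions'],1))
```

```text
1.7 [ 0.21181704 -0.65716968  0.326316  ] [[0.9539, 0.2999, -0.012], [0.3001, -0.9521, 0.0586], [0.0062, -0.0595, -0.9982]] [ 45.6  47.4  59.7  65.7 -38.4  89.7  25.1]
```

Tilt obtained at the reach limit persists into later calls. Pushing up close in should drive q6 to its stop, which leans the tool outward as needed.

Request:
apply_moves:
  steps:
    - {"gripper":9.4,"x":44,"y":-61,"z":-9,"twist":0.2}
    - {"gripper":9.4,"x":44,"y":-61,"z":-9,"twist":0.2}
    - {"gripper":9.4,"x":44,"y":-61,"z":-9,"twist":0.2}
    - {"gripper":9.4,"x":44,"y":-61,"z":-9,"twist":0.2}
    - {"gripper":9.4,"x":44,"y":-61,"z":-9,"twist":0.2}
    - {"gripper":9.4,"x":44,"y":-61,"z":-9,"twist":0.2}
    - {"gripper":9.4,"x":44,"y":-61,"z":-9,"twist":0.2}
    - {"gripper":9.4,"x":44,"y":-61,"z":-9,"twist":0.2}
    - {"gripper":9.4,"x":44,"y":-61,"z":-9,"twist":0.2}
    - {"gripper":9.4,"x":44,"y":-61,"z":-9,"twist":0.2}
    - {"gripper":9.4,"x":44,"y":-61,"z":-9,"twist":0.2}
    - {"gripper":9.4,"x":44,"y":-61,"z":-9,"twist":0.2}
    - {"gripper":9.4,"x":44,"y":-61,"z":-9,"twist":0.2}
    - {"gripper":9.4,"x":44,"y":-61,"z":-9,"twist":0.2}
    - {"gripper":9.4,"x":44,"y":-61,"z":-9,"twist":0.2}
    - {"gripper":9.4,"x":44,"y":-61,"z":-9,"twist":0.2}
    - {"gripper":9.4,"x":44,"y":-61,"z":-9,"twist":0.2}

```text
time: 3.4
ee_pos: [0.4503, 0.0469, 0.4482]
ee_rot: [[0.993, 0.114, -0.016], [0.115, -0.992, 0.042], [-0.011, -0.044, -0.999]]
ft_force: [-0.8, -0.2, -0.8]
grip_width: 0.094
finger_force: 0.0
```

```bash
cat > st.py <<'E'
from rig import env
import numpy as np
s=env.get_state();print(s['time'],np.round(s['ee_pos'],4),np.round(s['ee_rot'],3).tolist(),np.round(s['joint_positions'],1))
E
python3 st.py
```

```text
3.4 [0.4503 0.0469 0.4482] [[0.993, 0.114, -0.016], [0.115, -0.992, 0.042], [-0.011, -0.044, -0.999]] [-60.   16.9  72.   92.8 -18.4  83.6 -69.6]
```

Request:
apply_moves:
  steps:
    - {"gripper":9.4,"x":0,"y":0,"z":-60,"twist":0}
    - {"gripper":9.4,"x":0,"y":0,"z":-60,"twist":0}
    - {"gripper":9.4,"x":0,"y":0,"z":-60,"twist":0}
    - {"gripper":9.4,"x":0,"y":0,"z":-60,"twist":0}
    - {"gripper":9.4,"x":0,"y":0,"z":-60,"twist":0}
    - {"gripper":9.4,"x":0,"y":0,"z":-60,"twist":0}
    - {"gripper":9.4,"x":0,"y":0,"z":-60,"twist":0}
    - {"gripper":9.4,"x":0,"y":0,"z":-60,"twist":0}
    - {"gripper":9.4,"x":0,"y":0,"z":-60,"twist":0}
    - {"gripper":9.4,"x":0,"y":0,"z":-60,"twist":0}

```text
time: 4.4
ee_pos: [0.4431, 0.0254, 0.682]
ee_rot: [[0.994, 0.103, 0.041], [0.101, -0.994, 0.05], [0.046, -0.046, -0.998]]
ft_force: [-0.8, -0.7, 1.2]
grip_width: 0.0944
finger_force: 0.0
```

```bash
python3 st.py
```

```text
4.4 [0.4431 0.0254 0.682 ] [[0.994, 0.103, 0.041], [0.101, -0.994, 0.05], [0.046, -0.046, -0.998]] [ -5.9   8.6   1.7  55.4  -3.2 113.4 -89.7]
```

Request:
apply_moves:
  steps:
    - {"gripper":9.4,"x":0,"y":0,"z":-300,"twist":0}
    - {"gripper":9.4,"x":0,"y":0,"z":-300,"twist":0}
    - {"gripper":9.4,"x":0,"y":0,"z":-300,"twist":0}
    - {"gripper":9.4,"x":0,"y":0,"z":-300,"twist":0}

```text
time: 4.8
ee_pos: [0.4206, 0.0235, 0.7038]
ee_rot: [[0.991, 0.104, 0.089], [0.099, -0.993, 0.056], [0.095, -0.047, -0.994]]
ft_force: [-0.3, 0.3, 0.2]
grip_width: 0.0943
finger_force: 0.0
```

```bash
python3 st.py
```

```text
4.8 [0.4206 0.0235 0.7038] [[0.991, 0.104, 0.089], [0.099, -0.993, 0.056], [0.095, -0.047, -0.994]] [ -6.6   5.2   2.6  55.9  -3.4 113.5 -89.7]
```

Request:
apply_moves:
  steps:
    - {"gripper":9.4,"x":40,"y":0,"z":-300,"twist":0}
    - {"gripper":9.4,"x":40,"y":0,"z":-300,"twist":0}

```text
time: 5.0
ee_pos: [0.4202, 0.0227, 0.7247]
ee_rot: [[0.984, 0.104, 0.142], [0.096, -0.993, 0.062], [0.147, -0.047, -0.988]]
ft_force: [-0.0, -0.5, 0.9]
grip_width: 0.0939
finger_force: 0.0
```

Request:
apply_moves:
  steps:
    - {"gripper":9.4,"x":50,"y":0,"z":-300,"twist":0}

```text
time: 5.1
ee_pos: [0.4206, 0.0221, 0.7377]
ee_rot: [[0.979, 0.104, 0.175], [0.094, -0.993, 0.065], [0.18, -0.047, -0.982]]
ft_force: [0.9, -0.2, -0.0]
grip_width: 0.0937
finger_force: 0.0
```

Request:
apply_moves:
  steps:
    - {"gripper":9.4,"x":60,"y":0,"z":-300,"twist":0}
    - {"gripper":9.4,"x":60,"y":0,"z":-300,"twist":0}
    - {"gripper":9.4,"x":60,"y":0,"z":-300,"twist":0}

```text
time: 5.4
ee_pos: [0.4186, 0.0207, 0.7604]
ee_rot: [[0.968, 0.103, 0.23], [0.09, -0.994, 0.069], [0.236, -0.047, -0.971]]
ft_force: [-0.8, -0.6, -0.2]
grip_width: 0.0936
finger_force: 0.0
```

```bash
python3 st.py
```

```text
5.4 [0.4186 0.0207 0.7604] [[0.968, 0.103, 0.23], [0.09, -0.994, 0.069], [0.236, -0.047, -0.971]] [ -6.8   2.6   3.2  50.3  -3.6 113.5 -89.8]
```

Request:
apply_moves:
  steps:
    - {"gripper":9.4,"x":80,"y":-10,"z":-300,"twist":0}
    - {"gripper":9.4,"x":80,"y":-10,"z":-300,"twist":0}

```text
time: 5.6
ee_pos: [0.4196, 0.0231, 0.7802]
ee_rot: [[0.955, 0.103, 0.277], [0.086, -0.994, 0.074], [0.283, -0.047, -0.958]]
ft_force: [0.3, 0.8, 1.0]
grip_width: 0.0941
finger_force: 0.0
```

Request:
apply_moves:
  steps:
    - {"gripper":9.4,"x":100,"y":-10,"z":-300,"twist":0}
    - {"gripper":9.4,"x":100,"y":-10,"z":-300,"twist":0}

```text
time: 5.8
ee_pos: [0.422, 0.0255, 0.8008]
ee_rot: [[0.94, 0.104, 0.325], [0.082, -0.993, 0.079], [0.331, -0.047, -0.942]]
ft_force: [-0.5, 0.6, 0.0]
grip_width: 0.0937
finger_force: 0.0
```

Request:
apply_moves:
  steps:
    - {"gripper":9.4,"x":120,"y":-10,"z":-300,"twist":0}
    - {"gripper":9.4,"x":120,"y":-10,"z":-300,"twist":0}

```text
time: 6.0
ee_pos: [0.4255, 0.0276, 0.8215]
ee_rot: [[0.922, 0.104, 0.372], [0.078, -0.993, 0.084], [0.378, -0.048, -0.924]]
ft_force: [-0.3, 0.2, -0.4]
grip_width: 0.094
finger_force: 0.0
```

Request:
apply_moves:
  steps:
    - {"gripper":9.4,"x":140,"y":-10,"z":-300,"twist":0}
    - {"gripper":9.4,"x":140,"y":-10,"z":-300,"twist":0}

```text
time: 6.2
ee_pos: [0.4294, 0.0294, 0.8424]
ee_rot: [[0.902, 0.104, 0.418], [0.074, -0.993, 0.088], [0.425, -0.049, -0.904]]
ft_force: [-0.4, -0.1, -0.1]
grip_width: 0.0944
finger_force: 0.0
```

Request:
apply_moves:
  steps:
    - {"gripper":9.4,"x":160,"y":-10,"z":-300,"twist":0}
    - {"gripper":9.4,"x":160,"y":-10,"z":-300,"twist":0}

```text
time: 6.4
ee_pos: [0.4333, 0.031, 0.8634]
ee_rot: [[0.88, 0.105, 0.464], [0.069, -0.993, 0.093], [0.47, -0.05, -0.881]]
ft_force: [0.2, 0.3, 0.5]
grip_width: 0.0939
finger_force: 0.0
```

```bash
python3 st.py
```

```text
6.4 [0.4333 0.031  0.8634] [[0.88, 0.105, 0.464], [0.069, -0.993, 0.093], [0.47, -0.05, -0.881]] [-15.8   1.9  11.9  36.5  -4.2 113.5 -91.4]
```

Request:
apply_moves:
  steps:
    - {"gripper":9.4,"x":180,"y":-15,"z":-300,"twist":0}
    - {"gripper":9.4,"x":180,"y":-15,"z":-300,"twist":0}

```text
time: 6.6
ee_pos: [0.4366, 0.0335, 0.8845]
ee_rot: [[0.855, 0.105, 0.508], [0.064, -0.993, 0.098], [0.514, -0.051, -0.856]]
ft_force: [0.6, -0.4, 0.1]
grip_width: 0.0942
finger_force: 0.0
```

Request:
apply_moves:
  steps:
    - {"gripper":9.4,"x":190,"y":-15,"z":-300,"twist":0}
    - {"gripper":9.4,"x":190,"y":-15,"z":-300,"twist":0}

```text
time: 6.8
ee_pos: [0.4371, 0.0354, 0.9057]
ee_rot: [[0.828, 0.106, 0.55], [0.059, -0.993, 0.103], [0.557, -0.053, -0.829]]
ft_force: [1.0, -0.5, 1.7]
grip_width: 0.0937
finger_force: 0.0
```

Request:
apply_moves:
  steps:
    - {"gripper":9.4,"x":200,"y":-15,"z":-300,"twist":0}
    - {"gripper":9.4,"x":200,"y":-15,"z":-300,"twist":0}

```text
time: 7.0
ee_pos: [0.4349, 0.0366, 0.9269]
ee_rot: [[0.799, 0.107, 0.591], [0.054, -0.993, 0.107], [0.598, -0.054, -0.799]]
ft_force: [0.6, -0.3, 0.4]
grip_width: 0.0938
finger_force: 0.0
```

```bash
python3 st.py
```

```text
7.0 [0.4349 0.0366 0.9269] [[0.799, 0.107, 0.591], [0.054, -0.993, 0.107], [0.598, -0.054, -0.799]] [-22.7   2.1  19.2  27.7  -5.1 113.5 -92.2]
```

Request:
apply_moves:
  steps:
    - {"gripper":5,"x":-44.9,"y":15.2,"z":59.9,"twist":0}
    - {"gripper":5,"x":-44.9,"y":15.2,"z":59.9,"twist":0}
    - {"gripper":5,"x":-44.9,"y":15.2,"z":59.9,"twist":0}
    - {"gripper":5,"x":-44.9,"y":15.2,"z":59.9,"twist":0}
    - {"gripper":5,"x":-44.9,"y":15.2,"z":59.9,"twist":0}
    - {"gripper":5,"x":-44.9,"y":15.2,"z":59.9,"twist":0}
    - {"gripper":5,"x":-44.9,"y":15.2,"z":59.9,"twist":0}
    - {"gripper":5,"x":-44.9,"y":15.2,"z":59.9,"twist":0}
    - {"gripper":5,"x":-44.9,"y":15.2,"z":59.9,"twist":0}
    - {"gripper":5,"x":-44.9,"y":15.2,"z":59.9,"twist":0}
    - {"gripper":5,"x":-44.9,"y":15.2,"z":59.9,"twist":0}
    - {"gripper":5,"x":-44.9,"y":15.2,"z":59.9,"twist":0}
    - {"gripper":5,"x":-44.9,"y":15.2,"z":59.9,"twist":0}
    - {"gripper":5,"x":-44.9,"y":15.2,"z":59.9,"twist":0}
    - {"gripper":5,"x":-44.9,"y":15.2,"z":59.9,"twist":0}
    - {"gripper":5,"x":-44.9,"y":15.2,"z":59.9,"twist":0}
    - {"gripper":5,"x":-44.9,"y":15.2,"z":59.9,"twist":0}
    - {"gripper":5,"x":-44.9,"y":15.2,"z":59.9,"twist":0}
    - {"gripper":5,"x":-44.9,"y":15.2,"z":59.9,"twist":0}

```text
time: 8.9
ee_pos: [0.4405, -0.0598, 0.2892]
ee_rot: [[0.82, 0.109, 0.563], [0.062, -0.993, 0.102], [0.57, -0.049, -0.82]]
ft_force: [0.6, 0.0, 1.0]
grip_width: 0.0501
finger_force: 0.0
```

```bash
python3 st.py
python3 - <<'E'
from rig import env
import cv2
i=env.get_image('side')['image'][:,:,::-1][140:320,270:450];i=cv2.resize(i,None,fx=3.3,fy=3.3,interpolation=cv2.INTER_CUBIC)
j=env.get_image('top')['image'][:,:,::-1][190:290,300:420];cv2.imwrite('pics/p1t.png',j)
cv2.imwrite('pics/p1.png',i)
E
```

```text
8.9 [ 0.4405 -0.0598  0.2892] [[0.82, 0.109, 0.563], [0.062, -0.993, 0.102], [0.57, -0.049, -0.82]] [-58.5  -1.4  75.9 141.4 -63.   16.   -8.9]
```

View pics/p1.png

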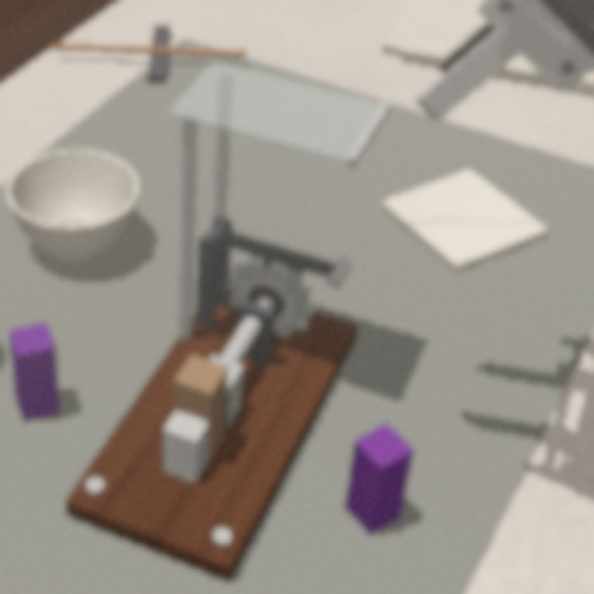

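The picture shows the fingers off to the upper right (470,70), well clear. The arm is stuck at q3, q4 and q5 limits because the elbow swung out. I'll identify the kinematics from the logged poses, then plan a reachable posture.

```bash
cat > fk.py <<'E'
import numpy as np, itertools
from scipy.spatial.transform import Rotation as Ro
D=[([67.907,36.005,2.206,86.941,-1.547,57.084,-1.146],[.20418,-.61642,.20458],[[.949,.314,-.001],[.314,-.949,.002],[0,-.002,-1]]),
([67.1,65.5,52.2,11.1,-48.8,110.5,3.8],[.25652,-.80731,.31888],[[.954,.299,-.014],[.299,-.953,.051],[.002,-.053,-.999]]),
([45.6,47.4,59.7,65.7,-38.4,89.7,25.1],[.21182,-.65717,.32632],[[.9539,.2999,-.012],[.3001,-.9521,.0586],[.0062,-.0595,-.9982]]),
([-60,16.9,72,92.8,-18.4,83.6,-69.6],[.4503,.0469,.4482],[[.993,.114,-.016],[.115,-.992,.042],[-.011,-.044,-.999]]),
([-5.9,8.6,1.7,55.4,-3.2,113.4,-89.7],[.4431,.0254,.682],[[.994,.103,.041],[.101,-.994,.05],[.046,-.046,-.998]]),
([-6.8,2.6,3.2,50.3,-3.6,113.5,-89.8],[.4186,.0207,.7604],[[.968,.103,.23],[.09,-.994,.069],[.236,-.047,-.971]]),
([-15.8,1.9,11.9,36.5,-4.2,113.5,-91.4],[.4333,.031,.8634],[[.88,.105,.464],[.069,-.993,.093],[.47,-.05,-.881]]),
([-22.7,2.1,19.2,27.7,-5.1,113.5,-92.2],[.4349,.0366,.9269],[[.799,.107,.591],[.054,-.993,.107],[.598,-.054,-.799]]),
([-58.5,-1.4,75.9,141.4,-63,16,-8.9],[.4405,-.0598,.2892],[[.82,.109,.563],[.062,-.993,.102],[.57,-.049,-.82]])]
def rots(q,s,o1,o7):
    a=np.array(q)*s+np.array([o1,0,0,0,0,0,o7]);R=Ro.identity();out=[]
    for ax,v in zip('zyzyzyz',a):R=R*Ro.from_euler(ax,v,degrees=True);out.append(R.as_matrix())
    return out
def ident():
    best=None
    for s in itertools.product([1,-1],repeat=7):
        for o1 in(0,90,180,270):
            for o7 in(0,90,180,270):
                e=max(np.abs(rots(q,s,o1,o7)[-1]-np.array(R)).max() for q,_,R in D)
                if best is None or e<best[0]-1e-6:best=(e,s,o1,o7)
    return best
E
cat > t.py <<'E'
from fk import *
b=ident();print(b)
_,s,o1,o7=b
# p = c0 + sum R_i l_i (l_i x,z comps; lump)
A=[];B=[]
for q,p,_ in D:
    r=rots(q,*b[1:])
    A.append(np.hstack([np.eye(3)[:,2:]]+[r[1][:,[0,2]],r[3][:,[0,2]],r[5][:,[0,2]]]));B.append(p)
x,res,rk,_=np.linalg.lstsq(np.vstack(A),np.hstack(B),rcond=None);print(x.round(4),rk,np.abs(np.vstack(A)@x-np.hstack(B)).max())
E
python3 t.py
```

```text
(np.float64(0.0019940286122215414), (-1, 1, -1, 1, -1, 1, -1), 0, 90)
[ 0.3471 -0.0172  0.551   0.0058  0.386  -0.012   0.3804] 7 0.027923993681367356
```

```bash
sed -i 's/r\[1\]\[:,\[0,2\]\],r\[3\]\[:,\[0,2\]\],r\[5\]\[:,\[0,2\]\]/r[0][:,[1]],r[2][:,[0,1,2]],r[4][:,[0,1,2]],r[3][:,[0]],r[5][:,[0,2]]/' t.py; python3 t.py
```

```text
(np.float64(0.0019940286122215414), (-1, 1, -1, 1, -1, 1, -1), 0, 90)
[ 3.361e-01 -1.160e-02  1.000e-04 -1.660e-02  5.598e-01 -1.000e-04
  1.000e-04  3.826e-01  6.000e-04  1.000e-03  3.760e-01] 11 0.0005069499083183993
```

```bash
cat >> fk.py <<'E'
L=[.3361,-.0116,.0001,-.0166,.5598,-.0001,.0001,.3826,.0006,.001,.376]
S=(-1,1,-1,1,-1,1,-1)
lo=np.array([-175.42,-21.48,-71.46,10.55,-63.04,13.31,-168.57]);hi=np.array([175.42,121.26,75.88,141.38,243.04,113.54,168.57])
def fk(q):
    r=rots(q,S,0,90)
    A=np.hstack([np.eye(3)[:,2:],r[0][:,[1]],r[2],r[4],r[3][:,[0]],r[5][:,[0,2]]])
    return A@L,r[-1]
def tool(th,psi=6.23,tw=0):
    t,p=np.radians([th,psi]);z=np.array([np.sin(t)*np.cos(p),np.sin(t)*np.sin(p),-np.cos(t)]);y=np.array([np.sin(p),-np.cos(p),0])
    return np.column_stack([np.cross(y,z),y,z])@Ro.from_euler('z',tw,degrees=True).as_matrix()
def ik(p,R,q0):
    from scipy.optimize import least_squares
    def f(q):
        P,Q=fk(q);return np.r_[(P-p)*10,(Ro.from_matrix(R.T@Q)).as_rotvec()*3,.0005*(q[2]/30),.0005*q[4]/30]
    s=least_squares(f,np.clip(q0,lo+.1,hi-.1),bounds=(lo,hi));P,Q=fk(s.x);return s.x,np.linalg.norm(P-p),np.degrees(np.linalg.norm(Ro.from_matrix(R.T@Q).as_rotvec()))
E
python3 - <<'E'
from fk import *
H=np.array([.4939,-.0657,.106])
pts=lambda z:dict(grasp=H+.019*z,lift=H+[.005,0,.028]+.019*z,back=H-.08*z,seal=np.array([.534,.0744,.083])+.019*z,slab=np.array([.4706,-.312,.078])+.019*z)
for th in(25,30,35,40,45):
  R=tool(th);print(th)
  for k,p in pts(R[:,2]).items():
    b=min((ik(p,R,[-np.degrees(np.arctan2(p[1],p[0])),q2,q3,q4,0,60,q7]) for q2 in(0,20) for q3 in(-20,20) for q4 in (120,) for q7 in(-90,)),key=lambda s:s[1]*1000+s[2])
    print(k,b[0].round(0),round(b[1]*1000,1),round(b[2],1))
E
```

```text
25
grasp [  55.   51.  -71.  135.   98.   42. -169.] 8.4 3.0
lift [  55.   46.  -71.  135.   95.   39. -169.] 4.4 1.6
back [  49.   23.  -51.  139.   87.   13. -163.] 0.0 0.0
seal [   3.   35.  -21.  125.   76.   13. -169.] 19.7 7.6
slab [  72.   47.  -46.  124.   87.   13. -126.] 0.0 0.0
30
grasp [  58.   51.  -71.  136.  103.   39. -169.] 16.0 5.9
lift [  57.   46.  -71.  135.   99.   36. -169.] 12.4 4.6
back [  64.   31.  -71.  141.   94.   23. -169.] 8.0 2.7
seal [   5.   35.  -23.  125.   78.   13. -169.] 29.6 11.4
slab [ 58.  41. -18. 121. -63.  13.  24.] 12.8 5.1
35
grasp [  61.   53.  -71.  136.  108.   37. -169.] 23.4 8.8
lift [  60.   47.  -71.  136.  104.   33. -169.] 20.2 7.6
back [ 24.  15.  -8. 137. -63.  13.  -5.] 33.3 10.1
seal [   8.   34.  -25.  125.   79.   13. -169.] 39.5 15.3
slab [ 67.  43. -26. 120. -63.  13.  29.] 18.1 7.2
40
grasp [  64.   55.  -71.  137.  114.   34. -169.] 30.4 11.6
lift [  64.   48.  -71.  136.  109.   31. -169.] 27.5 10.7
back [ 43.  15. -24. 138. -63.  13.  -1.] 45.6 13.7
seal [  12.   34.  -28.  125.   82.   13. -169.] 49.3 19.1
slab [ 75.  47. -33. 120. -63.  13.  34.] 22.6 9.0
45
grasp [  69.   59.  -71.  138.  123.   32. -169.] 37.8 14.2
lift [  67.   51.  -71.  136.  115.   28. -169.] 34.6 13.7
back [ 61.  18. -40. 138. -63.  13.   5.] 57.7 17.0
seal [  18.   34.  -33.  125.   85.   13. -169.] 58.9 22.9
slab [ 82.  52. -39. 120. -63.  13.  40.] 26.3 10.5
```

Run:
```python
from fk import *
H=np.array([.4939,-.0657,.106])
pts=lambda z:dict(grasp=H+.019*z,lift=H+[.005,0,.028]+.019*z,back=H-.08*z,seal=np.array([.534,.0744,.083])+.019*z,slab=np.array([.4706,-.312,.078])+.019*z)
for th in(0,20,30,37,45):
  R=tool(th);print(th)
  for k,p in pts(R[:,2]).items():
    b=min((ik(p,R,[-np.degrees(np.arctan2(p[1],p[0])),q2,q3,120,180,30,q7]) for q2 in(0,40) for q3 in(-20,20) for q7 in(90,-90)),key=lambda s:s[1]*1000+s[2])
    print(k,b[0].round(0),round(b[1]*1000,1),round(b[2],1))
```

```text
0
grasp [  4.  34.  -0. 117.   0.  29. -79.] 0.0 0.0
lift [  4.  32.  -0. 115.   0.  33. -79.] 0.0 0.0
back [  4.  25.  -0. 112.   0.  43. -79.] 0.0 0.0
seal [-11.  39.  -0. 112.   0.  30. -95.] 0.0 0.0
slab [ 31.  41.  -0. 108.   0.  32. -53.] 0.0 0.0
20
grasp [ -1.  32.  12. 136. 240.  13.  43.] 0.0 0.0
lift [  32.   31.  -35.  133.   87.   13. -164.] 0.0 0.0
back [  38.   20.  -37.  133.   40.   13. -117.] 0.0 0.0
seal [ 13.  40. -37. 130. 102.  26. 165.] 0.0 0.0
slab [  65.   44.  -38.  121.   59.   13. -102.] 0.0 0.0
30
grasp [ 51.  49. -65. 141. 120.  42. 169.] 4.1 0.9
lift [ 51.  44. -64. 141. 118.  37. 169.] 0.0 0.0
back [  64.   31.  -71.  141.   94.   23. -169.] 8.0 2.7
seal [ 24.  52. -60. 139. 120.  53. 150.] 0.0 0.0
slab [  82.   55.  -59.  127.  103.   22. -137.] 0.0 0.0
37
grasp [ 55.  52. -67. 141. 125.  43. 169.] 20.0 4.5
lift [ 55.  48. -69. 141. 123.  40. 169.] 15.0 3.5
back [  69.   31.  -71.  141.  100.   19. -169.] 23.0 7.8
seal [ 28.  62. -71. 141. 122.  70. 152.] 9.4 2.0
slab [  91.   66.  -71.  130.  114.   31. -140.] 0.0 0.0
45
grasp [ 59.  57. -69. 141. 134.  43. 169.] 37.6 8.3
lift [ 60.  52. -71. 141. 130.  41. 169.] 32.8 7.4
back [  76.   35.  -71.  141.  109.   14. -169.] 39.7 13.7
seal [ 27.  65. -71. 141. 127.  74. 151.] 29.9 5.9
slab [ 88.  60. -54. 133. 169.  20. 169.] 0.0 0.0
```

```bash
cat > s.py <<'E'
from fk import *
H=np.array([.4939,-.0657,.106]);rng=np.random.default_rng(0)
def best(p,R,n=14):
    c=[]
    for i in range(n):
        q0=rng.uniform([-80,0,-70,90,-60,15,-160],[80,60,70,140,240,80,160]);c.append(ik(p,R,q0))
        if c[-1][1]*1e3+c[-1][2]<.05:break
    return min(c,key=lambda s:s[1]*1000+s[2])
if __name__=='__main__':
  for th,tw in((30,0),(30,180),(37,180),(44,180)):
    R=tool(th,tw=tw);z=R[:,2];print(th,tw)
    for k,p in dict(grasp=H+.012*z,lift=H+[.003,0,.02]+.012*z,back=H-.06*z,seal=np.array([.534,.0744,.083])+.015*z).items():
      b=best(p,R);print(k,b[0].round(0),round(b[1]*1000,1),round(b[2],1))
E
time python3 s.py
```

```text
30 0
grasp [ 51.  47. -64. 141. 120.  40. 169.] 4.8 1.1
lift [ 51.  44. -64. 141. 118.  37. 169.] 1.4 0.3
back [ 51.  28. -53. 141. 117.  17. 169.] 8.6 2.0
seal [ 24.  51. -60. 139. 119.  52. 150.] 0.0 0.0
30 180
grasp [ 54.  52. -71. 141. 114.  46.  -6.] 4.5 1.1
lift [ 54.  48. -71. 141. 113.  43.  -6.] 1.2 0.3
back [ 60.  36. -71. 141. 103.  30.   2.] 7.8 1.9
seal [ 24.  51. -60. 139. 119.  52. -30.] 0.0 0.0
37 180
grasp [ 57.  54. -71. 141. 121.  45.  -7.] 20.6 4.8
lift [ 57.  50. -71. 141. 120.  42.  -8.] 17.3 4.0
back [ 64.  38. -71. 141. 110.  27.   0.] 26.8 6.4
seal [ 28.  61. -71. 141. 121.  69. -28.] 10.2 2.2
44 180
grasp [ 61.  56. -71. 141. 129.  43.  -8.] 36.3 8.2
lift [ 61.  52. -71. 141. 128.  40.  -9.] 33.1 7.6
back [ 69.  41. -71. 141. 119.  24.  -2.] 45.0 10.8
seal [ 28.  64. -71. 141. 126.  73. -29.] 28.3 5.7
real	0m6.433s
user	0m6.882s
sys	0m0.059s
```

```bash
cat > sim.py <<'E'
from fk import *
spd=np.array([147.25,147.25,180,180,180,180,180])*.7*.1
def jac(q):
    P,R=fk(q);J=np.zeros((6,7))
    for i in range(7):
        d=np.zeros(7);d[i]=.05;P2,R2=fk(q+d);J[:3,i]=(P2-P)/.05;J[3:,i]=Ro.from_matrix(R2@R.T).as_rotvec()/.05
    return P,R,J*180/np.pi
def solve(q,p,R,w=.3,lam=.02,it=30):
    q=q.copy();q_start=q.copy();l=np.maximum(lo,q_start-spd);h=np.minimum(hi,q_start+spd)
    for _ in range(it):
        P,Q,J=jac(q);e=np.r_[p-P,Ro.from_matrix(R@Q.T).as_rotvec()*w];J=J.copy();J[3:]*=w
        if np.abs(e).max()<2e-4:break
        free=np.ones(7,bool)
        for _ in range(3):
            Jf=J*free;dq=Jf.T@np.linalg.solve(Jf@Jf.T+lam**2*np.eye(6),e)*180/np.pi
            bad=free&(((q>=h-1e-6)&(dq>0))|((q<=l+1e-6)&(dq<0)))
            if not bad.any():break
            free&=~bad
        q=np.clip(q+np.clip(dq,-5,5),l,h)
    return q
def call(q,sh,n,twist=0,**k):
    p0,R0=fk(q);pt=p0+R0@np.array(sh)/100;Rt=R0@Ro.from_rotvec([0,0,twist]).as_matrix();pc,Rc=p0,R0
    for _ in range(n):
        d=pt-pc;f=min(1,.05/max(np.linalg.norm(d),1e-9));pn=pc+d*f
        r=Ro.from_matrix(Rt@Rc.T).as_rotvec();g=min(1,.15/max(np.linalg.norm(r),1e-9));Rn=Ro.from_rotvec(r*g).as_matrix()@Rc
        q=solve(q,pn,Rn,**k);pc,Rc=fk(q)
    return q
E
cat > cmp.py <<'E'
from sim import *
for w,lam in((.3,.02),(.3,.1),(1,.02),(.1,.02)):
    k=dict(w=w,lam=lam);print(w,lam)
    f=lambda a,b:print(a.round(0),np.array(D[b][0]).round(0),round(np.linalg.norm(fk(a)[0]-D[b][1]),3),fk(a)[1][:,2].round(2))
    q=call(np.array(D[0][0]),[0,40,-10],10,**k);f(q,1)
    q=call(np.array(D[1][0]),[0,-15,0],5,**k);f(q,2)
    q=call(np.array(D[2][0]),[44,-61,-9],17,.2,**k);f(q,3)
    q=call(np.array(D[3][0]),[0,0,-60],10,**k);f(q,4)
    q=call(np.array(D[7][0]),[-44.9,15.2,59.9],19,**k);f(q,8)
E
python3 cmp.py
```

```text
0.3 0.02
[ 66.  70.  65.  11. -63.  95.   4.] [ 67.  66.  52.  11. -49. 110.   4.] 0.116 [ 0.06 -0.17 -0.98]
[ 52.  42.  40.  64. -25.  85.  16.] [ 46.  47.  60.  66. -38.  90.  25.] 0.007 [-0.01  0.05 -1.  ]
[-61.  17.  75.  92. -20.  85. -69.] [-60.  17.  72.  93. -18.  84. -70.] 0.007 [-0.01  0.06 -1.  ]
[ -9.   6.   6.  48.  -4. 114. -89.] [ -6.   9.   2.  55.  -3. 113. -90.] 0.069 [ 0.21  0.06 -0.98]
[ 26.   7. -16. 141. -63.  13. -13.] [-58.  -1.  76. 141. -63.  16.  -9.] 0.069 [ 0.45  0.16 -0.88]
0.3 0.1
[ 68.  67.  19.  11. -18.  92.   0.] [ 67.  66.  52.  11. -49. 110.   4.] 0.121 [ 0.06 -0.19 -0.98]
[ 48.  45.  52.  65. -33.  88.  21.] [ 46.  47.  60.  66. -38.  90.  25.] 0.007 [-0.01  0.05 -1.  ]
[-61.  17.  75.  92. -20.  85. -69.] [-60.  17.  72.  93. -18.  84. -70.] 0.007 [-0.01  0.06 -1.  ]
[-17.   5.  14.  49.  -5. 114. -89.] [ -6.   9.   2.  55.  -3. 113. -90.] 0.071 [ 0.21  0.06 -0.97]
[-21.   8.  36. 140. -63.  15. -13.] [-58.  -1.  76. 141. -63.  16.  -9.] 0.049 [ 0.46  0.05 -0.89]
1 0.02
[ 66.  71.  66.  11. -63. 103.   5.] [ 67.  66.  52.  11. -49. 110.   4.] 0.
[... 229 characters left out ...]
   9.   4.  57.  -3. 114. -87.] [ -6.   9.   2.  55.  -3. 113. -90.] 0.02 [ 0.    0.04 -1.  ]
[-58.  -3.  76. 141. -63.  15.  -8.] [-58.  -1.  76. 141. -63.  16.  -9.] 0.01 [ 0.58  0.11 -0.81]
0.1 0.02
[ 67.  69.  51.  11. -49.  83.   3.] [ 67.  66.  52.  11. -49. 110.   4.] 0.18 [ 0.11 -0.35 -0.93]
[ 55.  41.  33.  64. -21.  84.  12.] [ 46.  47.  60.  66. -38.  90.  25.] 0.007 [-0.01  0.05 -1.  ]
[-61.  17.  75.  92. -20.  85. -69.] [-60.  17.  72.  93. -18.  84. -70.] 0.007 [-0.01  0.06 -1.  ]
[-14.   4.  13.  27.  -6. 114. -90.] [ -6.   9.   2.  55.  -3. 113. -90.] 0.234 [ 0.57  0.1  -0.81]
[ 33.  20. -17. 137. -63.  13.  -4.] [-58.  -1.  76. 141. -63.  16.  -9.] 0.117 [ 0.38  0.19 -0.91]
```

```bash
cat > plan.py <<'E'
from sim import *
import sys,time
from multiprocessing import Pool
H=np.array([.4939,-.0657,.106]);q8=np.array([-58.5,-1.4,75.9,141.4,-63,16,-8.9])
def go(q,P,tw):
    p,R=fk(q);d=P-p;n=max(int(np.linalg.norm(d)/.05)+2,int(abs(tw)/.15)+2)
    return call(q,R.T@d*100,min(n,20),tw,w=1,lam=.02,it=12)
def tools(q):
    p,R=fk(q);return p,R
def run(seed):
    rng=np.random.default_rng(seed);q=q8;seq=[]
    k=rng.integers(2,5);tot=rng.choice([0,np.pi,-np.pi])
    tws=rng.uniform(-1.2,1.2,k)
    for i in range(k):
        a=rng.uniform(-1.9,1.9);r=rng.uniform(.3,.75);P=np.array([r*np.cos(a),r*np.sin(a),rng.uniform(.4,.75)])
        q=go(q,P,tws[i]);seq.append((P.round(2).tolist(),round(tws[i],2)))
    for P in(np.array([.40,-.12,.35]),):
        rem=tot-sum(tws)
        q=go(q,P,rem);seq.append((P.tolist(),round(rem,2)))
    for j in range(3):
        R=fk(q)[1];q=go(q,H-.07*R[:,2],0)
    for j in range(3):
        R=fk(q)[1];q=go(q,H+.010*R[:,2],0)
    p,R=fk(q);c=np.array([np.cos(.1087),np.sin(.1087),0]);y=np.array([-np.sin(.1087),np.cos(.1087),0])
    z=R[:,2];lean=np.degrees(np.arctan2(z@c,-z[2]));mis=np.degrees(np.arccos(min(1,abs(R[:,1]@y))))
    return (np.linalg.norm(p-H-.010*z)*1e3,lean,mis,q.round(0).tolist(),seq)
if __name__=='__main__':
    t=time.time()
    with Pool() as P:o=P.map(run,range(int(sys.argv[1])),chunksize=2)
    print(time.time()-t)
    o.sort(key=lambda r:r[0]+3*max(0,29-r[1])+1.0*r[2])
    for r in o[:6]:print([np.round(v,1) for v in r[:3]],r[3],r[4])
E
nproc; OMP_NUM_THREADS=1 timeout 500 python3 plan.py 60
```

```text
4
13.244107246398926
[np.float64(0.0), np.float64(25.8), np.float64(54.5)] [43.0, 48.0, -68.0, 141.0, 108.0, 54.0, -66.0] [([0.28, 0.14, 0.71], np.float64(-0.17)), ([0.07, 0.31, 0.68], np.float64(-0.97)), ([0.22, -0.57, 0.45], np.float64(-0.36)), ([0.4, -0.12, 0.35], np.float64(4.65))]
[np.float64(64.5), np.float64(24.6), np.float64(14.4)] [35.0, 28.0, -17.0, 129.0, -63.0, 13.0, -169.0] [([-0.07, 0.57, 0.4], np.float64(0.85)), ([0.01, 0.74, 0.5], np.float64(0.75)), ([0.12, 0.31, 0.55], np.float64(-0.57)), ([0.17, 0.45, 0.58], np.float64(-1.01)), ([0.4, -0.12, 0.35], np.float64(-3.15))]
[np.float64(89.2), np.float64(25.5), np.float64(5.5)] [20.0, 22.0, -6.0, 129.0, -61.0, 13.0, 169.0] [([0.0, 0.57, 0.66], np.float64(-0.55)), ([0.71, 0.12, 0.69], np.float64(-1.1)), ([-0.21, -0.65, 0.41], np.float64(-1.16)), ([0.24, 0.29, 0.7], np.float64(0.75)), ([0.4, -0.12, 0.35], np.float64(5.2))]
[np.float64(95.9), np.float64(26.1), np.float64(5.2)] [19.0, 21.0, -5.0, 129.0, -62.0, 13.0, 169.0] [([0.44, -0.21, 0.42], np.float64(0.74)), ([-0.11, -0.74, 0.63], np.float64(0.04)), ([0.26, -0.42, 0.74], np.float64(-0.51)), ([0.04, 0.68, 0.54], np.float64(-1.07)), ([0.4, -0.12, 0.35], np.float64(-2.33))]
[np.float64(51.6), np.float64(26.0), np.float64(49.6)] [42.0, 31.0, -25.0, 129.0, -63.0, 13.0, 134.0] [([0.08, -0.29, 0.74], np.float64(0.78)), ([0.05, -0.72, 0.55], np.float64(-0.92)), ([0.25, 0.25, 0.58], np.float64(-0.29)), ([0.14, 0.32, 0.49], np.float64(-0.75)), ([0.4, -0.12, 0.35], np.float64(4.33))]
[np.float64(99.6), np.float64(26.5), np.float64(4.4)] [22.0, 21.0, -6.0, 130.0, -63.0, 13.0, -8.0] [([-0.12, -0.46, 0.53], np.float64(0.02)), ([-0.1, -0.4, 0.68], np.float64(0.05)), ([0.67, 0.32, 0.7], np.float64(-0.56)), ([0.34, 0.18, 0.69], np.float64(-0.89)), ([0.4, -0.12, 0.35], np.float64(1.39))]
```

```bash
python3 - <<'E'
s=open('plan.py').read()
s=s.replace("return call(q,R.T@d*100,min(n,20)","return call(q,R.T@d*100,min(n,40)")
s=s.replace("rem=tot-sum(tws)","rem=tot-sum(tws);rem=(rem+np.pi/2)%np.pi-np.pi/2+rng.choice([0,0,np.pi,-np.pi])")
open('plan.py','w').write(s)
E
OMP_NUM_THREADS=1 timeout 570 python3 plan.py 1600
```

```text
333.4429852962494
[np.float64(7.9), np.float64(25.0), np.float64(20.8)] [47.0, 38.0, -30.0, 129.0, -63.0, 13.0, 11.0] [([-0.16, 0.53, 0.63], np.float64(0.99)), ([0.11, -0.6, 0.43], np.float64(-0.65)), ([0.07, 0.35, 0.54], np.float64(1.14)), ([0.4, -0.12, 0.35], np.float64(-1.48))]
[np.float64(16.3), np.float64(35.3), np.float64(29.8)] [65.0, 49.0, -45.0, 129.0, -63.0, 13.0, 13.0] [([0.2, -0.29, 0.72], np.float64(-0.17)), ([0.08, 0.4, 0.41], np.float64(0.68)), ([0.4, -0.12, 0.35], np.float64(-0.51))]
[np.float64(31.3), np.float64(29.2), np.float64(24.4)] [59.0, 42.0, -42.0, 127.0, -44.0, 13.0, 169.0] [([0.19, -0.47, 0.72], np.float64(-1.11)), ([0.14, 0.46, 0.41], np.float64(-0.52)), ([0.49, -0.53, 0.56], np.float64(0.56)), ([0.4, -0.12, 0.35], np.float64(4.22))]
[np.float64(2.0), np.float64(23.2), np.float64(37.8)] [43.0, 37.0, -27.0, 129.0, -63.0, 13.0, -29.0] [([0.28, -0.12, 0.73], np.float64(-0.29)), ([0.23, 0.29, 0.47], np.float64(-0.77)), ([0.4, -0.12, 0.35], np.float64(1.05))]
[np.float64(31.3), np.float64(37.5), np.float64(28.2)] [68.0, 50.0, -46.0, 129.0, -63.0, 13.0, -157.0] [([0.37, 0.23, 0.57], np.float64(0.9)), ([0.27, -0.29, 0.68], np.float64(0.31)), ([0.09, 0.32, 0.41], np.float64(-0.31)), ([0.4, -0.12, 0.35], np.float64(-4.04))]
[np.float64(37.1), np.float64(32.3), np.float64(23.6)] [61.0, 42.0, -41.0, 129.0, -63.0, 13.0, -162.0] [([0.22, -0.49, 0.45], np.float64(-0.77)), ([0.28, -0.47, 0.67], np.float64(0.32)), ([-0.04, 0.54, 0.4], np.float64(-0.32)), ([0.52, -0.53, 0.63], np.float64(0.88)), ([0.4, -0.12, 0.35], np.float64(3.02))]
```

```bash
cat > plan2.py <<'E'
from plan import *
c=np.array([np.cos(.1087),np.sin(.1087),0]);y=np.array([-np.sin(.1087),np.cos(.1087),0])
def met(q):
    R=fk(q)[1];z=R[:,2];return np.degrees(np.arctan2(z@c,-z[2])),np.degrees(np.arctan2(R[:,1]@c,R[:,1]@y)),np.degrees(np.arcsin(R[2,1]))
def go2(q,P,tw):
    p,R=fk(q);d=P-p;n=max(int(np.linalg.norm(d)/.05)+2,int(abs(tw)/.14)+3)
    return call(q,R.T@d*100,n,tw,w=1,lam=.02,it=12)
def run2(seed):
    rng=np.random.default_rng(seed);q=q8;seq=[]
    def pt():
        a=rng.uniform(-1.2,1.2);r=rng.uniform(.35,.75);return np.array([r*np.cos(a),r*np.sin(a),rng.uniform(.36,.7)]).round(2)
    P=pt();q=go2(q,P,0);seq.append((P.tolist(),0,q.round(0).tolist()))
    T=round(rng.choice([-1,1])*rng.uniform(2.5,7.5),2)
    if rng.random()<.5:P=pt()
    q=go2(q,P,T);seq.append((P.tolist(),T,q.round(0).tolist()))
    P=np.array([.40,-.12,.35]);q=go2(q,P,0);seq.append((P.tolist(),0,q.round(0).tolist()))
    m=met(q)[1];al=np.radians((m+90)%180-90)  # yaw error
    qa=min((go2(q,P,s*al) for s in(1,-1)),key=lambda u:abs((met(u)[1]+90)%180-90));q=qa;seq.append((round(al,2),q.round(0).tolist()))
    for j in range(2):q=go2(q,H-.07*fk(q)[1][:,2],0)
    for j in range(2):q=go2(q,H+.010*fk(q)[1][:,2],0)
    p,R=fk(q);l,a,b=met(q);return (np.linalg.norm(p-H-.010*R[:,2])*1e3,l,(a+90)%180-90,b,q.round(0).tolist(),seq)
if __name__=='__main__':
    with Pool() as P:o=P.map(run2,range(int(sys.argv[1])),chunksize=2)
    o.sort(key=lambda r:r[0]+3*max(0,27-r[1])+abs(r[2])+abs(r[3]))
    for r in o[:5]:print([round(float(v),1) for v in r[:4]],r[4],r[5])
E
date; time OMP_NUM_THREADS=1 timeout 150 python3 plan2.py 400
```

```text
Thu Dec  3 02:42:25 UTC 2026
[82.3, 29.4, -9.6, 10.0] [53.0, 31.0, -31.0, 129.0, -63.0, 13.0, -169.0] [([0.44, 0.53, 0.64], 0, [-13.0, 14.0, -67.0, 81.0, 46.0, 81.0, -165.0]), ([0.44, 0.53, 0.64], np.float64(2.89), [-74.0, 11.0, 76.0, 123.0, -63.0, 31.0, -169.0]), ([0.4, -0.12, 0.35], 0, [-50.0, -21.0, 76.0, 132.0, -25.0, 32.0, -169.0]), (np.float64(-0.72), [-24.0, 4.0, 76.0, 132.0, -57.0, 55.0, -169.0])]
[90.6, 26.3, 2.2, -7.7] [27.0, 23.0, -10.0, 129.0, -63.0, 13.0, -10.0] [([0.44, 0.57, 0.36], 0, [-76.0, 5.0, 76.0, 141.0, -63.0, 13.0, -26.0]), ([0.44, 0.22, 0.5], np.float64(-5.6), [-5.0, -8.0, -28.0, 108.0, 9.0, 50.0, -162.0]), ([0.4, -0.12, 0.35], 0, [-20.0, -9.0, 46.0, 131.0, -26.0, 34.0, -77.0]), (np.float64(0.61), [-31.0, -12.0, 54.0, 131.0, -18.0, 32.0, -51.0])]
[76.7, 33.8, -11.3, 15.3] [62.0, 37.0, -41.0, 129.0, -63.0, 13.0, -166.0] [([0.36, 0.58, 0.67], 0, [-7.0, 9.0, -71.0, 85.0, 41.0, 79.0, -166.0]), ([0.36, 0.58, 0.67], np.float64(3.06), [-75.0, 8.0, 76.0, 125.0, -63.0, 30.0, -169.0]), ([0.4, -0.12, 0.35], 0, [-48.0, -21.0, 76.0, 131.0, -26.0, 36.0, -169.0]), (np.float6
[... 153 characters left out ...]
[-75.0, 5.0, 76.0, 141.0, -63.0, 13.0, -26.0]), ([0.32, -0.19, 0.46], np.float64(-2.93), [-12.0, -21.0, 44.0, 117.0, -9.0, 57.0, 120.0]), ([0.4, -0.12, 0.35], 0, [-25.0, -10.0, 49.0, 131.0, -23.0, 33.0, 127.0]), (np.float64(0.17), [-28.0, -11.0, 52.0, 131.0, -21.0, 32.0, 134.0])]
[85.9, 29.9, -10.5, 9.0] [52.0, 30.0, -31.0, 129.0, -63.0, 13.0, -169.0] [([0.54, -0.44, 0.46], 0, [18.0, 32.0, 62.0, 82.0, -63.0, 84.0, -0.0]), ([0.57, 0.24, 0.62], np.float64(-4.32), [-21.0, -0.0, 18.0, 129.0, -37.0, 21.0, -169.0]), ([0.4, -0.12, 0.35], 0, [-5.0, -3.0, 45.0, 131.0, -47.0, 44.0, -123.0]), (np.float64(-1.05), [-26.0, 5.0, 76.0, 132.0, -57.0, 51.0, -169.0])]
real	1m10.097s
user	4m32.806s
sys	0m0.192s
```

```bash
cat > p3.py <<'E'
from plan2 import *
seq=[([.28,.14,.71],-.17,14),([.07,.31,.68],-.97,10),([.22,-.57,.45],-.36,20),([.4,-.12,.35],4.65,20)]
def show(t,q):
    p,R=fk(q);print(t,q.round(0).tolist(),p.round(3),'lean,yaw,roll',np.round(met(q),1),'sh',end=' ')
q=q8
for P,tw,n in seq:
    p,R=fk(q);sh=(R.T@(np.array(P)-p)*100).round(1);q=call(q,sh,n,tw,w=1,lam=.02,it=12);show('wp',q);print(sh,tw,n)
for off in(.07,.07,.07):
    q=go2(q,H-off*fk(q)[1][:,2],0);show('pre',q);print()
for T in(.3,-.3):
  u=q
  for k in range(4):
    u=go2(u,H-.07*fk(u)[1][:,2],T);show('tw%.1f'%T,u);print()
E
python3 p3.py
```

```text
wp [-1.0, -21.0, -4.0, 89.0, -2.0, 78.0, -85.0] [0.362 0.021 0.694] lean,yaw,roll [ 34.8 177.4   2.4] sh [ 12.  -23.6 -41.5] -0.17 14
wp [-1.0, -21.0, -4.0, 79.0, 8.0, 97.0, -85.0] [ 0.279 -0.05   0.726] lean,yaw,roll [  24.8 -177.9   10.4] sh [-20.1 -33.1 -13.9] -0.97 10
wp [-23.0, -21.0, 76.0, 100.0, 5.0, 63.0, -8.0] [ 0.206 -0.449  0.484] lean,yaw,roll [ 24.7 162.8  19.1] sh [-24.   45.6  29. ] -0.36 20
wp [-30.0, -11.0, 31.0, 131.0, 24.0, 35.0, 15.0] [ 0.4  -0.12  0.35] lean,yaw,roll [24.7 62.7 17.1] sh [ 27.3 -25.6  15.3] 4.65 20
pre [11.0, 16.0, -17.0, 136.0, 75.0, 13.0, -40.0] [ 0.487 -0.054  0.201] lean,yaw,roll [24.7 57.1 16.3] sh 
pre [31.0, 23.0, -44.0, 141.0, 99.0, 25.0, -65.0] [ 0.464 -0.058  0.169] lean,yaw,roll [24.7 57.1 16.3] sh 
pre [32.0, 23.0, -46.0, 141.0, 98.0, 26.0, -65.0] [ 0.464 -0.058  0.169] lean,yaw,roll [24.7 57.1 16.3] sh 
tw0.3 [34.0, 24.0, -49.0, 141.0, 97.0, 28.0, -81.0] [ 0.464 -0.058  0.169] lean,yaw,roll [24.7 74.4 21.6] sh 
tw0.3 [36.0, 25.0, -52.0, 141.0, 97.0, 29.0, -98.0] [ 0.464 -0.058  0.169] lean,yaw,roll [24.7 92.7 25. ] sh 
tw0.3 [38.0, 26.0, -55.0, 141.0, 96.0, 31.0, -114.0] [ 0.464 -0.058  0.169] lean,yaw,roll [ 24.7 111.8  26.1] sh 
tw0.3 [39.0, 26.0, -57.0, 141.0, 95.0, 32.0, -131.0] [ 0.464 -0.058  0.169] lean,yaw,roll [ 24.7 130.8  24.7] sh 
tw-0.3 [32.0, 23.0, -46.0, 141.0, 98.0, 26.0, -48.0] [ 0.464 -0.058  0.169] lean,yaw,roll [24.7 40.8  9.6] sh 
tw-0.3 [32.0, 23.0, -46.0, 141.0, 98.0, 26.0, -30.0] [ 0.464 -0.058  0.169] lean,yaw,roll [24.7 25.2  2.2] sh 
tw-0.3 [32.0, 23.0, -45.0, 141.0, 98.0, 26.0, -13.0] [ 0.464 -0.058  0.169] lean,yaw,roll [24.7  9.7 -5.3] sh 
tw-0.3 [32.0, 23.0, -45.0, 141.0, 98.0, 26.0, 4.0] [ 0.464 -0.058  0.169] lean,yaw,roll [ 24.7  -6.1 -12.5] sh
```

```bash
cat > p4.py <<'E'
from plan2 import *
import itertools
def trial(a):
    n1,n2,n4,z3=a
    q=q8
    for P,tw,n in [([.28,.14,.71],-.17,n1),([.07,.31,.68],-.97,n2),([.22,-.57,z3],-.36,20),([.4,-.12,.35],4.65,n4)]:
        if n==0: continue
        p,R=fk(q);q=call(q,(R.T@(np.array(P)-p)*100).round(1),n,tw,w=1,lam=.02,it=12)
    q4=q
    for off in(.07,.07):q=go2(q,H-off*fk(q)[1][:,2],0)
    l,yw,r=met(q);yw=(yw+90)%180-90
    q=go2(q,H-.07*fk(q)[1][:,2],-np.radians(yw)*-1 if 0 else 0)
    best=None
    for s in(1,-1):
        u=go2(q,H-.07*fk(q)[1][:,2],s*np.radians(yw))
        u=go2(u,H+.01*fk(u)[1][:,2],0);u=go2(u,H+.01*fk(u)[1][:,2],0)
        m=met(u);e=np.linalg.norm(fk(u)[0]-H-.01*fk(u)[1][:,2])*1e3
        c=(e,m[0],(m[1]+90)%180-90,m[2],u.round(0).tolist())
        if best is None or abs(c[2])<abs(best[2]):best=c
    return a,best
with Pool() as P:o=P.map(trial,list(itertools.product((8,11,14),(0,3,6,10),(17,20),(.45,.55))),chunksize=1)
o.sort(key=lambda r:r[1][0]+3*max(0,29-r[1][1])+abs(r[1][2])/2+abs(r[1][3])/2)
for a,b in o[:8]:print(a,np.round(b[:4],1),b[4])
E
OMP_NUM_THREADS=1 timeout 200 python3 p4.py
```

```text
(14, 10, 17, 0.45) [ 0.  24.7  4.7 -7.7] [32.0, 39.0, -48.0, 141.0, 114.0, 39.0, -20.0]
(14, 10, 20, 0.45) [ 0.  24.7  4.7 -7.7] [32.0, 39.0, -48.0, 141.0, 114.0, 39.0, -20.0]
(14, 10, 17, 0.55) [  0.   24.8   5.8 -11.6] [37.0, 48.0, -66.0, 141.0, 105.0, 59.0, -15.0]
(14, 10, 20, 0.55) [  0.   24.8   5.8 -11.6] [37.0, 48.0, -66.0, 141.0, 105.0, 59.0, -15.0]
(8, 6, 17, 0.55) [  8.5  26.6   6.4 -10.9] [39.0, 51.0, -71.0, 141.0, 106.0, 65.0, -15.0]
(8, 6, 20, 0.55) [  8.5  26.6   6.4 -10.9] [39.0, 51.0, -71.0, 141.0, 106.0, 65.0, -15.0]
(8, 6, 17, 0.45) [  8.6  26.6   6.6 -12.3] [38.0, 52.0, -71.0, 141.0, 105.0, 67.0, -15.0]
(8, 6, 20, 0.45) [  8.6  26.6   6.6 -12.3] [38.0, 52.0, -71.0, 141.0, 105.0, 67.0, -15.0]
```

```bash
date
python3 - <<'E'
from plan2 import *
def T(lean,lat,yaw=0):
    cy=.1087+np.radians(yaw);c=np.array([np.cos(cy),np.sin(cy),0]);yy=np.array([-np.sin(cy),np.cos(cy),0])
    z=np.tan(np.radians(lean))*c+np.tan(np.radians(lat))*yy-np.array([0,0,1]);z/=np.linalg.norm(z)
    y=yy-(yy@z)*z;y/=np.linalg.norm(y);return np.column_stack([np.cross(y,z),y,z])
for lean in(27,30,33):
  for lat in(-12,-6,0,6,12,18):
    R=T(lean,lat);b=ik(H+.01*R[:,2],R,[32,39,-48,140,114,39,-20]);b2=ik(H+[.003,0,.017]+.01*R[:,2],R,[32,39,-48,140,114,39,-20]);print(lean,lat,round(b[1]*1e3,1),round(b[2],1),round(b2[1]*1e3,1),b[0].round(0))
E
```

```text
Thu Dec  3 02:44:43 UTC 2026
27 -12 3.9 0.9 0.7 [ 41.  51. -71. 141. 106.  61. -12.]
27 -6 1.5 0.4 0.0 [ 47.  50. -71. 141. 109.  53.  -8.]
27 0 0.0 0.0 0.0 [ 52.  48. -68. 141. 112.  42.  -6.]
27 6 0.0 0.0 0.0 [ 58.  50. -70. 138. 109.  36.   3.]
27 12 0.0 0.0 0.0 [ 62.  51. -68. 136. 105.  28.  13.]
27 18 0.0 0.0 0.0 [ 62.  48. -60. 133.  97.  14.  26.]
30 -12 11.1 2.6 8.0 [ 42.  51. -71. 141. 108.  61. -13.]
30 -6 8.7 2.0 5.5 [ 48.  51. -71. 141. 111.  53.  -9.]
30 0 4.7 1.1 1.7 [ 54.  51. -71. 141. 114.  46.  -6.]
30 6 0.0 0.0 0.0 [ 59.  53. -71. 141. 117.  39.  -3.]
30 12 0.0 0.0 0.0 [ 64.  54. -71. 139. 113.  32.   7.]
30 18 0.0 0.0 0.0 [ 68.  56. -71. 136. 104.  25.  20.]
33 -12 18.4 4.3 15.2 [ 43.  51. -71. 141. 110.  60. -14.]
33 -6 15.8 3.7 12.7 [ 49.  51. -71. 141. 113.  52. -10.]
33 0 11.7 2.7 8.6 [ 55.  52. -71. 141. 117.  45.  -6.]
33 6 6.1 1.4 3.3 [ 60.  54. -71. 141. 120.  39.  -4.]
33 12 0.0 0.0 0.0 [ 64.  56. -71. 141. 122.  34.  -1.]
33 18 0.0 0.0 0.0 [ 69.  57. -71. 138. 116.  27.  11.]
```

```bash
cat > p5.py <<'E'
from plan2 import *
def trial(seed):
    rng=np.random.default_rng(seed);q=q8;seq=[]
    n1=int(rng.integers(4,15));n2=int(rng.integers(0,11));sg=rng.choice([1,1,-1])
    W=[(np.array([.32,.05*sg,.65])+rng.uniform(-.15,.15,3),rng.uniform(-.5,.5),n1),(np.array([.15,.25*sg,.62])+rng.uniform(-.2,.2,3),rng.uniform(-1.2,.6),n2),
       (np.array([.25,-.5,.48])+rng.uniform(-.15,.15,3),rng.uniform(-.8,.4),20),(np.array([.42,-.14,.36])+rng.uniform(-.06,.06,3),rng.uniform(2.4,5),20)]
    for P,tw,n in W:
        if n==0: continue
        P=P.round(2);tw=round(tw,2);p,R=fk(q);q=call(q,(R.T@(P-p)*100).round(1),n,tw,w=1,lam=.02,it=12);seq.append((P.tolist(),float(tw),n))
    for off in(.07,.07):q=go2(q,H-off*fk(q)[1][:,2],0)
    l,yw,r=met(q);yw=(yw+90)%180-90;u=go2(q,H-.07*fk(q)[1][:,2],np.radians(yw)+.0)
    u=go2(u,H+.01*fk(u)[1][:,2],0);u=go2(u,H+.01*fk(u)[1][:,2],0)
    m=met(u);e=np.linalg.norm(fk(u)[0]-H-.01*fk(u)[1][:,2])*1e3
    return (e,m[0],(m[1]+90)%180-90,m[2]),u.round(0).tolist(),seq
with Pool() as P:o=P.map(trial,range(900),chunksize=2)
o.sort(key=lambda r:r[0][0]+3*max(0,29.5-r[0][1])+abs(r[0][2])/2+abs(r[0][3])/2)
for r in o[:6]:print(np.round(r[0],1),r[1],r[2])
E
time OMP_NUM_THREADS=1 timeout 400 python3 p5.py
```

```text
[ 13.7  29.3 -14.7 -19.5] [56.0, 42.0, -38.0, 129.0, -63.0, 13.0, 15.0] [([0.2, 0.16, 0.61], 0.45, 11), ([0.1, 0.28, 0.79], -1.19, 10), ([0.39, -0.58, 0.35], 0.21, 20), ([0.41, -0.1, 0.35], 2.63, 20)]
[ 11.2  28.  -18.6  16.1] [54.0, 41.0, -36.0, 129.0, -63.0, 13.0, -161.0] [([0.21, -0.0, 0.78], 0.29, 4), ([-0.05, 0.13, 0.54], 0.5, 7), ([0.22, -0.6, 0.59], 0.29, 20), ([0.4, -0.16, 0.39], 3.1, 20)]
[ 4.9 28.7 28.4 35.9] [55.0, 43.0, -37.0, 129.0, -63.0, 13.0, 154.0] [([0.24, -0.07, 0.71], -0.19, 14), ([0.18, 0.07, 0.54], 0.52, 9), ([0.37, -0.55, 0.54], -0.26, 20), ([0.42, -0.13, 0.39], 3.75, 20)]
[ 10.9  24.9 -20.5  11.6] [47.0, 38.0, -30.0, 129.0, -63.0, 13.0, -161.0] [([0.37, -0.01, 0.74], 0.39, 14), ([0.17, -0.63, 0.42], 0.32, 20), ([0.46, -0.09, 0.33], 2.74, 20)]
[ 13.3  25.  -21.9  10.5] [46.0, 37.0, -29.0, 129.0, -63.0, 13.0, -160.0] [([0.41, -0.12, 0.52], 0.45, 13), ([0.2, -0.45, 0.78], 0.57, 9), ([0.19, -0.41, 0.35], -0.27, 20), ([0.46, -0.15, 0.36], 2.7, 20)]
[21.  26.8 13.1 27.4] [50.0, 38.0, -32.0, 129.0, -63.0, 13.0, 165.0] [([0.33, -0.1, 0.67], 0.47, 14), ([0.11, 0.06, 0.52], 0.5, 6), ([0.37, -0.51, 0.37], -0.71, 20), ([0.48, -0.19, 0.36], 3.46, 20)]
real	2m44.697s
user	10m52.963s
sys	0m0.122s
```

```bash
cat > p6.py <<'E'
from plan2 import *
def trial(seed,verbose=0,q=q8):
    rng=np.random.default_rng(seed);seq=[]
    def mv(q,P,tw,n):
        P=np.round(P,2);tw=round(tw,2);p,R=fk(q);sh=(R.T@(P-p)*100).round(1);q=call(q,sh,n,tw,w=1,lam=.02,it=12);seq.append((P.tolist(),float(tw),n,sh.tolist(),q.round(0).tolist(),np.round(met(q),1).tolist()));return q
    q=mv(q,[.43,-.02,rng.uniform(.7,.9)],0,15)
    az=rng.uniform(-.2,1.2);r=rng.uniform(.35,.5)
    q=mv(q,[r*np.cos(az),r*np.sin(az),rng.uniform(.6,.85)],rng.uniform(-3.6,-1.2),24)
    az=rng.uniform(.2,1.4);r=rng.uniform(.4,.65)
    q=mv(q,[r*np.cos(az),r*np.sin(az),rng.uniform(.28,.5)],0,14)
    q=mv(q,[.40+rng.uniform(-.04,.08),rng.uniform(-.1,.1),.33],0,14)
    for off in(.07,.07):q=go2(q,H-off*fk(q)[1][:,2],0)
    l,yw,r=met(q);yw=(yw+90)%180-90;u=go2(q,H-.07*fk(q)[1][:,2],np.radians(yw)+.0)
    u=go2(u,H+.01*fk(u)[1][:,2],0);u=go2(u,H+.01*fk(u)[1][:,2],0)
    m=met(u);e=np.linalg.norm(fk(u)[0]-H-.01*fk(u)[1][:,2])*1e3
    return (e,m[0],(m[1]+90)%180-90,m[2]),u.round(0).tolist(),seq
if __name__=='__main__':
  with Pool() as P:o=P.map(trial,range(300),chunksize=2)
  o.sort(key=lambda r:r[0][0]+3*max(0,29.5-r[0][1])+abs(r[0][2])/2+abs(r[0][3])/2)
  for r in o[:4]:
    print(np.round(r[0],1),r[1])
    for k in r[2]:print('   ',*k)
E
time OMP_NUM_THREADS=1 timeout 400 python3 p6.py
```

```text
[ 31.7  43.  -27.9  16.5] [74.0, 56.0, -50.0, 129.0, -63.0, 13.0, -141.0]
    [0.43, -0.02, 0.87] 0.0 15 [32.5, -6.9, -47.8] [-9.0, -4.0, 13.0, 46.0, -8.0, 104.0, -84.0] [34.8, -179.9, -2.8]
    [0.26, 0.4, 0.67] -3.41 24 [-22.8, -42.5, 11.1] [109.0, -21.0, -14.0, 93.0, -43.0, 114.0, -169.0] [35.0, -13.3, -5.5]
    [0.13, 0.54, 0.28] 0.0 14 [7.9, 68.9, 34.0] [93.0, -21.0, -4.0, 133.0, -38.0, 106.0, -169.0] [44.8, -15.0, 26.3]
    [0.47, 0.1, 0.33] 0.0 14 [-10.8, -12.1, 27.3] [121.0, -4.0, -71.0, 141.0, -63.0, 66.0, -169.0] [44.3, -15.2, 26.4]
[ 43.5  35.4 -30.2   7.9] [65.0, 45.0, -44.0, 129.0, -63.0, 13.0, -142.0]
    [0.43, -0.02, 0.74] 0.0 15 [25.1, -6.3, -37.2] [-6.0, -13.0, 8.0, 77.0, -5.0, 82.0, -83.0] [34.8, -179.9, -2.8]
    [0.27, 0.24, 0.66] -3.54 24 [-16.1, -27.1, 0.2] [104.0, -21.0, -15.0, 89.0, -44.0, 114.0, -169.0] [34.9, -19.5, -9.6]
    [0.16, 0.41, 0.4] 0.0 14 [-0.9, 54.5, 25.4] [87.0, -21.0, -5.0, 129.0, -37.0, 99.0, -168.0] [37.8, -15.9, 16.7]
    [0.46, -0.08, 0.33] 0.0 14 [-10.5, -21.3, 19.9] [125.0, -10.0, -71.0, 132.0, -58.0, 69.0, -169.0] [38.2, -15.5, 15.8]
[
[... 433 characters left out ...]
39, -0.0, 0.33] 0.0 14 [-8.4, -15.5, 17.3] [89.0, 7.0, -43.0, 141.0, -63.0, 53.0, -169.0] [44.6, -11.0, 26.7]
[ 62.4  33.3 -23.9   8.2] [61.0, 39.0, -41.0, 129.0, -63.0, 13.0, -151.0]
    [0.43, -0.02, 0.85] 0.0 15 [31.3, -6.8, -46.2] [-6.0, -6.0, 10.0, 52.0, -7.0, 100.0, -84.0] [34.8, -179.9, -2.8]
    [0.44, 0.19, 0.77] -3.37 24 [-2.4, -20.4, 9.3] [126.0, -21.0, -29.0, 92.0, -48.0, 114.0, -169.0] [35.2, -11.5, -4.6]
    [0.12, 0.58, 0.45] 0.0 14 [2.7, 75.1, 17.1] [97.0, -21.0, -4.0, 115.0, -36.0, 109.0, -169.0] [37.8, -11.1, 12.0]
    [0.38, -0.01, 0.33] 0.0 14 [-2.2, -6.8, 28.4] [108.0, -8.0, -63.0, 139.0, -63.0, 54.0, -169.0] [37.7, -11.3, 12.0]
real	0m53.610s
user	3m29.043s
sys	0m0.164s
```

```bash
python3 - <<'E'
s=open('p6.py').read()
s=s.replace("rng.uniform(-3.6,-1.2),24)","-1.5,16);q=mv(q,fk(q)[0],rng.uniform(-1.9,-.8),14)")
open('p6.py','w').write(s)
E
time OMP_NUM_THREADS=1 timeout 400 python3 p6.py
```

```text
[112.8  28.8   2.4   8.1] [29.0, 20.0, -13.0, 130.0, -63.0, 13.0, 169.0]
    [0.43, -0.02, 0.84] 0.0 15 [30.8, -6.8, -45.4] [-6.0, -7.0, 10.0, 54.0, -7.0, 98.0, -84.0] [34.8, -179.9, -2.8]
    [0.39, -0.01, 0.75] -1.5 16 [-8.4, -0.9, 5.3] [-35.0, -19.0, 18.0, 77.0, 9.0, 86.0, -13.0] [34.8, 96.9, 34.4]
    [0.39, -0.01, 0.75] -1.6 14 [0.0, 0.0, -0.0] [-49.0, -21.0, 22.0, 77.0, 17.0, 88.0, 72.0] [34.8, 2.0, 4.2]
    [0.11, 0.57, 0.49] 0.0 14 [36.7, 57.9, 11.4] [-61.0, 26.0, -68.0, 84.0, 55.0, 102.0, -33.0] [34.8, 2.0, 4.2]
    [0.47, 0.06, 0.33] 0.0 14 [-18.7, -53.0, 28.3] [-25.0, -3.0, 13.0, 135.0, 6.0, 13.0, 76.0] [34.8, 2.0, 4.2]
[120.5  28.6  -1.1   5.2] [18.0, 19.0, -6.0, 130.0, -63.0, 13.0, 169.0]
    [0.43, -0.02, 0.81] 0.0 15 [29.1, -6.6, -42.9] [-6.0, -9.0, 9.0, 62.0, -6.0, 93.0, -84.0] [34.8, -179.9, -2.8]
    [0.48, 0.09, 0.85] -1.5 16 [7.0, -10.6, 0.6] [-15.0, -0.0, -2.0, 47.0, 4.0, 99.0, -14.0] [34.8, 96.9, 34.4]
    [0.48, 0.09, 0.85] -1.65 14 [-0.0, 0.0, 0.0] [-16.0, -1.0, -1.0, 47.0, 4.0, 99.0, 81.0] [34.8, -0.3, 2.5]
    [0.57, 0.26, 0.39] 0.0 14 [17.7, 13.8, 44.6] [-2
[... 803 characters left out ...]
.8, 18.5, 14.9]
[115.7  28.4  37.4  21.6] [26.0, 20.0, -10.0, 130.0, -63.0, 13.0, 133.0]
    [0.43, -0.02, 0.78] 0.0 15 [27.4, -6.5, -40.5] [-6.0, -11.0, 9.0, 68.0, -6.0, 88.0, -84.0] [34.8, -179.9, -2.8]
    [0.4, 0.03, 0.63] -1.5 16 [-10.8, -4.5, 11.2] [-31.0, -21.0, 12.0, 98.0, 10.0, 68.0, -19.0] [34.8, 96.9, 34.4]
    [0.4, 0.03, 0.63] -1.28 14 [0.0, 0.0, -0.0] [-31.0, -21.0, 12.0, 98.0, 10.0, 68.0, 55.0] [34.8, 17.5, 14.3]
    [0.29, 0.32, 0.32] 0.0 14 [33.3, 17.8, 22.1] [-17.0, 6.0, -68.0, 131.0, 55.0, 50.0, -47.0] [34.8, 17.5, 14.3]
    [0.46, 0.03, 0.33] 0.0 14 [-22.7, -24.1, 5.9] [-39.0, -6.0, 32.0, 136.0, 4.0, 14.0, 64.0] [34.8, 17.5, 14.3]
real	0m47.466s
user	3m4.234s
sys	0m0.144s
```

```bash
python3 - <<'E'
s=open('p6.py').read()
s=s.replace("q=mv(q,[.40+rng.uniform(-.04,.08),rng.uniform(-.1,.1),.33],0,14)","q=mv(q,[rng.uniform(.36,.5),rng.uniform(.1,.4),rng.uniform(.17,.25)],0,14);q=mv(q,[rng.uniform(.4,.46),rng.uniform(-.06,.1),rng.uniform(.16,.2)],0,10)")
open('p6.py','w').write(s)
E
time OMP_NUM_THREADS=1 timeout 400 python3 p6.py
```

```text
[ 9.5 30.9 -1.   2.8] [57.0, 52.0, -71.0, 141.0, 118.0, 43.0, -6.0]
    [0.43, -0.02, 0.74] 0.0 15 [25.1, -6.3, -37.2] [-6.0, -13.0, 8.0, 77.0, -5.0, 82.0, -83.0] [34.8, -179.9, -2.8]
    [0.44, 0.13, 0.71] -1.5 16 [-0.0, -14.6, 4.6] [-29.0, -12.0, 0.0, 81.0, 11.0, 77.0, -27.0] [34.8, 96.9, 34.4]
    [0.44, 0.13, 0.71] -1.65 14 [-0.0, -0.0, -0.0] [-53.0, -13.0, 16.0, 81.0, 19.0, 80.0, 60.0] [34.8, -0.3, 2.5]
    [0.28, 0.31, 0.38] 0.0 14 [30.7, 18.2, 19.9] [-52.0, -4.0, -28.0, 126.0, 40.0, 51.0, -8.0] [34.8, -0.3, 2.5]
    [0.42, 0.14, 0.19] 0.0 14 [0.5, -19.3, 21.7] [21.0, 25.0, -71.0, 141.0, 95.0, 41.0, -31.0] [33.8, -0.1, 2.3]
    [0.44, 0.04, 0.19] 0.0 10 [4.4, -11.8, 0.4] [46.0, 24.0, -71.0, 141.0, 101.0, 27.0, -14.0] [32.7, -0.2, 2.3]
[ 9.3 30.9 -4.7  0.7] [57.0, 53.0, -71.0, 141.0, 118.0, 43.0, -2.0]
    [0.43, -0.02, 0.71] 0.0 15 [23.4, -6.1, -34.7] [-6.0, -14.0, 8.0, 82.0, -5.0, 78.0, -83.0] [34.8, -179.9, -2.8]
    [0.2, 0.31, 0.64] -1.5 16 [-20.9, -34.9, -3.9] [-46.0, -13.0, -36.0, 91.0, 25.0, 88.0, -79.0] [34.8, 96.9, 34.4]
    [0.2, 0.31, 0.64] -1.69 14 [0.0, 0.0, 0.0] [
[... 1227 characters left out ...]
0.73] 0.0 15 [24.5, -6.2, -36.4] [-6.0, -13.0, 8.0, 79.0, -5.0, 81.0, -83.0] [34.8, -179.9, -2.8]
    [0.36, -0.07, 0.62] -1.5 16 [-12.3, 4.7, 4.6] [9.0, -21.0, 8.0, 100.0, -13.0, 70.0, 20.0] [34.8, 96.9, 34.4]
    [0.36, -0.07, 0.62] -1.62 14 [-0.0, -0.0, 0.0] [9.0, -21.0, 8.0, 100.0, -13.0, 70.0, 113.0] [34.8, 1.1, 3.5]
    [0.28, 0.57, 0.44] 0.0 14 [14.3, 63.2, 16.8] [-37.0, 25.0, -68.0, 93.0, 58.0, 86.0, -20.0] [34.8, 1.1, 3.5]
    [0.39, 0.13, 0.25] 0.0 14 [5.7, -41.8, 17.7] [36.0, 2.0, -71.0, 141.0, 69.0, 17.0, -4.0] [34.0, 1.2, 3.3]
    [0.43, -0.04, 0.19] 0.0 10 [4.5, -18.8, 6.6] [66.0, 24.0, -71.0, 141.0, 103.0, 16.0, -2.0] [33.0, 1.0, 3.6]
real	0m48.604s
user	3m10.401s
sys	0m0.120s
```

Simulated plan 1 reaches the handle in the right wrist branch, with lean about 31° and yaw about 0°. Executing it in stages.

Request:
apply_moves:
  steps:
    - {"gripper":5,"x":25.1,"y":-6.3,"z":-37.2,"twist":0}
    - {"gripper":5,"x":25.1,"y":-6.3,"z":-37.2,"twist":0}
    - {"gripper":5,"x":25.1,"y":-6.3,"z":-37.2,"twist":0}
    - {"gripper":5,"x":25.1,"y":-6.3,"z":-37.2,"twist":0}
    - {"gripper":5,"x":25.1,"y":-6.3,"z":-37.2,"twist":0}
    - {"gripper":5,"x":25.1,"y":-6.3,"z":-37.2,"twist":0}
    - {"gripper":5,"x":25.1,"y":-6.3,"z":-37.2,"twist":0}
    - {"gripper":5,"x":25.1,"y":-6.3,"z":-37.2,"twist":0}
    - {"gripper":5,"x":25.1,"y":-6.3,"z":-37.2,"twist":0}
    - {"gripper":5,"x":25.1,"y":-6.3,"z":-37.2,"twist":0}
    - {"gripper":5,"x":25.1,"y":-6.3,"z":-37.2,"twist":0}
    - {"gripper":5,"x":25.1,"y":-6.3,"z":-37.2,"twist":0}

```text
time: 10.2
ee_pos: [0.4284, -0.0238, 0.7436]
ee_rot: [[0.818, 0.099, 0.566], [0.053, -0.994, 0.098], [0.573, -0.051, -0.818]]
ft_force: [1.7, 0.6, 0.2]
grip_width: 0.05
finger_force: 0.0
```

Request:
apply_moves:
  steps:
    - {"gripper":5,"x":0,"y":-14.6,"z":4.6,"twist":-1.5}
    - {"gripper":5,"x":0,"y":-14.6,"z":4.6,"twist":-1.5}
    - {"gripper":5,"x":0,"y":-14.6,"z":4.6,"twist":-1.5}
    - {"gripper":5,"x":0,"y":-14.6,"z":4.6,"twist":-1.5}
    - {"gripper":5,"x":0,"y":-14.6,"z":4.6,"twist":-1.5}
    - {"gripper":5,"x":0,"y":-14.6,"z":4.6,"twist":-1.5}
    - {"gripper":5,"x":0,"y":-14.6,"z":4.6,"twist":-1.5}
    - {"gripper":5,"x":0,"y":-14.6,"z":4.6,"twist":-1.5}
    - {"gripper":5,"x":0,"y":-14.6,"z":4.6,"twist":-1.5}
    - {"gripper":5,"x":0,"y":-14.6,"z":4.6,"twist":-1.5}
    - {"gripper":5,"x":0,"y":-14.6,"z":4.6,"twist":-1.5}

```text
time: 11.3
ee_pos: [0.4404, 0.1261, 0.7107]
ee_rot: [[-0.043, 0.824, 0.565], [0.995, -0.016, 0.099], [0.09, 0.566, -0.819]]
ft_force: [-0.4, -0.5, -0.6]
grip_width: 0.0502
finger_force: 0.0
```

Request:
apply_moves:
  steps:
    - {"gripper":5,"x":0,"y":0,"z":0,"twist":-1.64}
    - {"gripper":5,"x":0,"y":0,"z":0,"twist":-1.64}
    - {"gripper":5,"x":0,"y":0,"z":0,"twist":-1.64}
    - {"gripper":5,"x":0,"y":0,"z":0,"twist":-1.64}
    - {"gripper":5,"x":0,"y":0,"z":0,"twist":-1.64}
    - {"gripper":5,"x":0,"y":0,"z":0,"twist":-1.64}
    - {"gripper":5,"x":0,"y":0,"z":0,"twist":-1.64}
    - {"gripper":5,"x":0,"y":0,"z":0,"twist":-1.64}
    - {"gripper":5,"x":0,"y":0,"z":0,"twist":-1.64}
    - {"gripper":5,"x":0,"y":0,"z":0,"twist":-1.64}
    - {"gripper":5,"x":0,"y":0,"z":0,"twist":-1.64}
    - {"gripper":5,"x":0,"y":0,"z":0,"twist":-1.64}

```text
time: 12.5
ee_pos: [0.4405, 0.1267, 0.7108]
ee_rot: [[-0.819, -0.098, 0.565], [-0.051, 0.994, 0.1], [-0.571, 0.053, -0.819]]
ft_force: [-0.5, -0.1, -0.4]
grip_width: 0.0502
finger_force: 0.0
```

```bash
cat > p7.py <<'E'
# re-simulate the rest from the real joint state
from plan2 import *
from rig import env
s=env.get_state();q=np.array(s['joint_positions']);print(s['time'],q.round(0).tolist(),s['ee_pos'].round(3) if hasattr(s['ee_pos'],'round') else s['ee_pos'],np.round(met(q),1),np.linalg.norm(fk(q)[0]-s['ee_pos']).round(4))
def mv(q,P,n):
    p,R=fk(q);sh=(R.T@(np.array(P)-p)*100).round(1);q=call(q,sh,n,0,w=1,lam=.02,it=12);print(P,sh.tolist(),q.round(0).tolist(),fk(q)[0].round(3),np.round(met(q),1));return q
E
cat p7.py > r1.py; echo 'for P,n in (([.28,.31,.38],9),([.42,.14,.19],8),([.44,.04,.19],5)):q=mv(q,P,n)' >> r1.py; python3 r1.py
```

```text
12.5 [-49.0, -13.0, 13.0, 81.0, 18.0, 79.0, 61.0] [0.441 0.127 0.711] [34.9  0.6  3. ] 0.0006
[0.28, 0.31, 0.38] [31.1, 18.1, 19.8] [-47.0, -4.0, -32.0, 126.0, 40.0, 51.0, -9.0] [0.28 0.31 0.38] [34.9  0.6  3. ]
[0.42, 0.14, 0.19] [0.2, -19.3, 21.8] [20.0, 25.0, -71.0, 141.0, 95.0, 42.0, -33.0] [0.46  0.166 0.223] [34.   0.8  2.8]
[0.44, 0.04, 0.19] [4.1, -12.5, 0.4] [46.0, 24.0, -71.0, 141.0, 101.0, 27.0, -16.0] [0.484 0.041 0.222] [32.9  0.7  2.8]
```

Request:
apply_moves:
  steps:
    - {"gripper":5,"x":31.1,"y":18.1,"z":19.8,"twist":0}
    - {"gripper":5,"x":31.1,"y":18.1,"z":19.8,"twist":0}
    - {"gripper":5,"x":31.1,"y":18.1,"z":19.8,"twist":0}
    - {"gripper":5,"x":31.1,"y":18.1,"z":19.8,"twist":0}
    - {"gripper":5,"x":31.1,"y":18.1,"z":19.8,"twist":0}
    - {"gripper":5,"x":31.1,"y":18.1,"z":19.8,"twist":0}
    - {"gripper":5,"x":31.1,"y":18.1,"z":19.8,"twist":0}
    - {"gripper":5,"x":31.1,"y":18.1,"z":19.8,"twist":0}
    - {"gripper":5,"x":31.1,"y":18.1,"z":19.8,"twist":0}
    - {"gripper":5,"x":31.1,"y":18.1,"z":19.8,"twist":0}

```text
time: 13.5
ee_pos: [0.2785, 0.3095, 0.3782]
ee_rot: [[-0.821, -0.1, 0.563], [-0.054, 0.994, 0.098], [-0.569, 0.05, -0.821]]
ft_force: [0.8, 0.8, 0.3]
grip_width: 0.0497
finger_force: 0.0
```

Request:
apply_moves:
  steps:
    - {"gripper":5,"x":0.2,"y":-19.3,"z":21.8,"twist":0}
    - {"gripper":5,"x":0.2,"y":-19.3,"z":21.8,"twist":0}
    - {"gripper":5,"x":0.2,"y":-19.3,"z":21.8,"twist":0}
    - {"gripper":5,"x":0.2,"y":-19.3,"z":21.8,"twist":0}
    - {"gripper":5,"x":0.2,"y":-19.3,"z":21.8,"twist":0}
    - {"gripper":5,"x":0.2,"y":-19.3,"z":21.8,"twist":0}
    - {"gripper":5,"x":0.2,"y":-19.3,"z":21.8,"twist":0}
    - {"gripper":5,"x":0.2,"y":-19.3,"z":21.8,"twist":0}

```text
time: 14.3
ee_pos: [0.4218, 0.1879, 0.2505]
ee_rot: [[-0.83, -0.093, 0.551], [-0.053, 0.995, 0.088], [-0.556, 0.044, -0.83]]
ft_force: [-10.3, 2.5, 18.4]
grip_width: 0.0499
finger_force: 0.0
```

```bash
(cat p7.py; cat <<'E'
q=mv(q,[.44,.04,.19],5)
q=mv(q,[.45,-.05,.19],4)
for d in(-.07,-.07,.01,.01,.01):q=mv(q,(H+d*fk(q)[1][:,2]).round(4),5)
E
) > r2.py; python3 r2.py
```

```text
14.3 [17.0, 16.0, -71.0, 141.0, 85.0, 37.0, -29.0] [0.422 0.188 0.25 ] [33.9  0.9  2.5] 0.0015
[0.44, 0.04, 0.19] [2.7, -15.0, 4.7] [46.0, 24.0, -71.0, 141.0, 101.0, 27.0, -16.0] [0.483 0.042 0.221] [32.8  0.9  2.5]
[0.45, -0.05, 0.19] [5.0, -9.0, 0.0] [64.0, 28.0, -71.0, 141.0, 104.0, 20.0, -2.0] [ 0.474 -0.058  0.207] [32.2  0.7  2.7]
[ 0.4571 -0.072   0.1652] [3.7, -1.4, 2.5] [65.0, 35.0, -71.0, 141.0, 109.0, 25.0, -2.0] [ 0.479 -0.081  0.178] [31.7  0.6  2.9]
[ 0.4577 -0.0723  0.1655] [2.4, 1.0, 0.0] [65.0, 35.0, -71.0, 141.0, 108.0, 25.0, -1.0] [ 0.476 -0.08   0.176] [31.2  0.5  3. ]
[ 0.499  -0.0647  0.0975] [2.0, 0.8, 8.1] [57.0, 53.0, -71.0, 141.0, 118.0, 43.0, -8.0] [ 0.51  -0.068  0.1  ] [31.   0.5  3.1]
[ 0.499  -0.0647  0.0974] [1.0, 0.5, -0.3] [57.0, 52.0, -71.0, 141.0, 118.0, 43.0, -8.0] [ 0.509 -0.067  0.1  ] [30.8  0.4  3.2]
[ 0.4989 -0.0647  0.0974] [1.0, 0.3, -0.2] [57.0, 52.0, -71.0, 141.0, 118.0, 43.0, -7.0] [ 0.507 -0.068  0.099] [30.6  0.4  3.3]
```

Request:
apply_moves:
  steps:
    - {"gripper":5,"x":0,"y":0,"z":0,"twist":0}
    - {"gripper":5,"x":0,"y":0,"z":0,"twist":0}

```text
time: 14.5
ee_pos: [0.421, 0.1841, 0.2471]
ee_rot: [[-0.835, -0.085, 0.544], [-0.049, 0.995, 0.082], [-0.548, 0.042, -0.835]]
ft_force: [0.3, 0.3, 0.2]
grip_width: 0.0498
finger_force: 0.0
```

```bash
python3 r2.py | head -1; python3 -c "
from rig import env
import cv2
cv2.imwrite('pics/p2.png',env.get_image('side')['image'][:,:,::-1])"
```

```text
14.5 [17.0, 16.0, -71.0, 141.0, 84.0, 37.0, -29.0] [0.421 0.184 0.247] [33.3  1.3  2.4] 0.0015
```

View pics/p2.png

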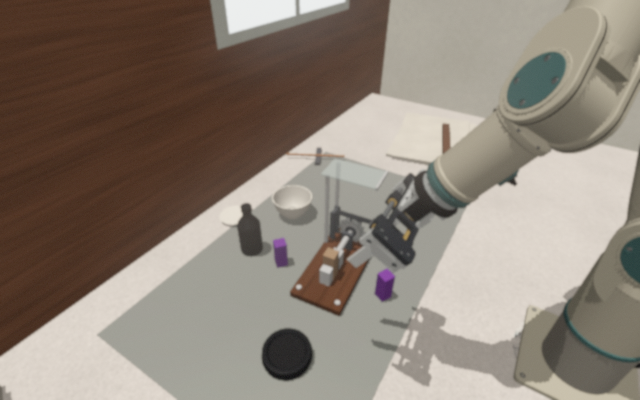

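The view shows the gripper free in the air at about (385,240), with nothing touched; the force was a transient. Continuing.

Request:
apply_moves:
  steps:
    - {"gripper":5,"x":2.7,"y":-15,"z":4.7,"twist":0}
    - {"gripper":5,"x":2.7,"y":-15,"z":4.7,"twist":0}
    - {"gripper":5,"x":2.7,"y":-15,"z":4.7,"twist":0}
    - {"gripper":5,"x":2.7,"y":-15,"z":4.7,"twist":0}
    - {"gripper":5,"x":2.7,"y":-15,"z":4.7,"twist":0}

```text
time: 15.05
ee_pos: [0.4743, 0.0404, 0.2143]
ee_rot: [[-0.857, -0.094, 0.507], [-0.061, 0.995, 0.081], [-0.512, 0.039, -0.858]]
ft_force: [-1.1, 0.2, -0.7]
grip_width: 0.0498
finger_force: 0.0
```

Request:
apply_moves:
  steps:
    - {"gripper":5,"x":5,"y":-9,"z":0,"twist":0}
    - {"gripper":5,"x":5,"y":-9,"z":0,"twist":0}
    - {"gripper":5,"x":5,"y":-9,"z":0,"twist":0}
    - {"gripper":5,"x":5,"y":-9,"z":0,"twist":0}

```text
time: 15.45
ee_pos: [0.4595, -0.0572, 0.1987]
ee_rot: [[-0.868, -0.1, 0.486], [-0.064, 0.994, 0.089], [-0.492, 0.046, -0.869]]
ft_force: [0.4, 0.2, -0.1]
grip_width: 0.0502
finger_force: 0.0
```

```bash
(cat p7.py; cat <<'E'
for d in(-.06,-.06,.008,.008,.008):q=mv(q,(H+d*fk(q)[1][:,2]).round(4),5)
E
) > r3.py; python3 r3.py
```

```text
15.45 [64.0, 28.0, -71.0, 141.0, 96.0, 20.0, 6.0] [ 0.459 -0.057  0.199] [29.5  0.5  2.6] 0.0016
[ 0.4647 -0.071   0.1582] [1.5, -1.5, 3.6] [63.0, 37.0, -71.0, 141.0, 105.0, 28.0, 1.0] [ 0.473 -0.074  0.163] [29.4  0.5  2.7]
[ 0.4649 -0.0711  0.1583] [0.9, 0.4, 0.0] [63.0, 37.0, -71.0, 141.0, 105.0, 28.0, 1.0] [ 0.472 -0.073  0.162] [29.2  0.4  2.8]
[ 0.4977 -0.065   0.099 ] [0.8, 0.3, 6.8] [56.0, 51.0, -71.0, 141.0, 115.0, 43.0, -6.0] [ 0.499 -0.065  0.1  ] [29.1  0.4  2.8]
[ 0.4977 -0.065   0.099 ] [0.2, 0.1, -0.0] [56.0, 51.0, -71.0, 141.0, 115.0, 43.0, -6.0] [ 0.499 -0.065  0.099] [29.1  0.4  2.8]
[ 0.4977 -0.065   0.099 ] [0.2, 0.0, -0.0] [56.0, 51.0, -71.0, 141.0, 115.0, 43.0, -6.0] [ 0.499 -0.066  0.099] [29.1  0.4  2.8]
```

Request:
apply_moves:
  steps:
    - {"gripper":5,"x":1.5,"y":-1.5,"z":3.6,"twist":0}
    - {"gripper":5,"x":1.5,"y":-1.5,"z":3.6,"twist":0}
    - {"gripper":5,"x":1.5,"y":-1.5,"z":3.6,"twist":0}

```text
time: 15.75
ee_pos: [0.472, -0.0686, 0.1622]
ee_rot: [[-0.872, -0.108, 0.477], [-0.068, 0.993, 0.099], [-0.484, 0.054, -0.873]]
ft_force: [-1.1, 1.0, -0.1]
grip_width: 0.0501
finger_force: 0.0
```

```bash
python3 r3.py
python3 - <<'E'
from rig import env
import cv2,numpy as np
from h import proj
s=env.get_state();p=np.array(s['ee_pos']);R=np.array(s['ee_rot'])
a=env.get_image('side')['image'][:,:,::-1];b=env.get_image('top')['image'][:,:,::-1]
print('tcp px',proj('side',p),proj('top',p),'handle pred',proj('side',[.4939,-.0657,.106]),proj('top',[.4939,-.0657,.106]))
c=cv2.resize(a[180:270,320:420],(480,432),interpolation=cv2.INTER_CUBIC)
d=cv2.resize(b[190:280,310:380],(310,400),interpolation=cv2.INTER_CUBIC);d=cv2.copyMakeBorder(d,0,32,0,0,cv2.BORDER_CONSTANT)
cv2.imwrite('pics/p3.png',np.hstack([c,d]))
E
```

```text
15.75 [62.0, 37.0, -71.0, 141.0, 105.0, 28.0, 1.0] [ 0.472 -0.069  0.162] [29.1  0.   3.1] 0.0016
[ 0.4653 -0.0716  0.1584] [0.7, -0.1, -0.1] [63.0, 37.0, -71.0, 141.0, 104.0, 27.0, 2.0] [ 0.469 -0.073  0.161] [29.   0.   3.1]
[ 0.4654 -0.0717  0.1584] [0.5, 0.2, 0.1] [63.0, 37.0, -71.0, 141.0, 104.0, 27.0, 2.0] [ 0.469 -0.073  0.16 ] [28.9  0.   3.2]
[ 0.4977 -0.0649  0.099 ] [0.4, 0.1, 6.8] [56.0, 50.0, -70.0, 141.0, 115.0, 40.0, -6.0] [ 0.498 -0.065  0.099] [28.9  0.   3.2]
[ 0.4977 -0.0649  0.099 ] [-0.0, 0.0, -0.0] [56.0, 50.0, -70.0, 141.0, 115.0, 40.0, -6.0] [ 0.498 -0.065  0.099] [28.9  0.   3.2]
[ 0.4977 -0.0649  0.099 ] [-0.0, 0.0, -0.0] [56.0, 50.0, -70.0, 141.0, 115.0, 40.0, -6.0] [ 0.498 -0.065  0.099] [28.9  0.   3.2]
tcp px [[382.78085057 206.53930247]] [[355.98762777 252.17458107]] handle pred [[371.9366679  221.67870441]] [[353.68157757 244.28716721]]
```

View pics/p3.png

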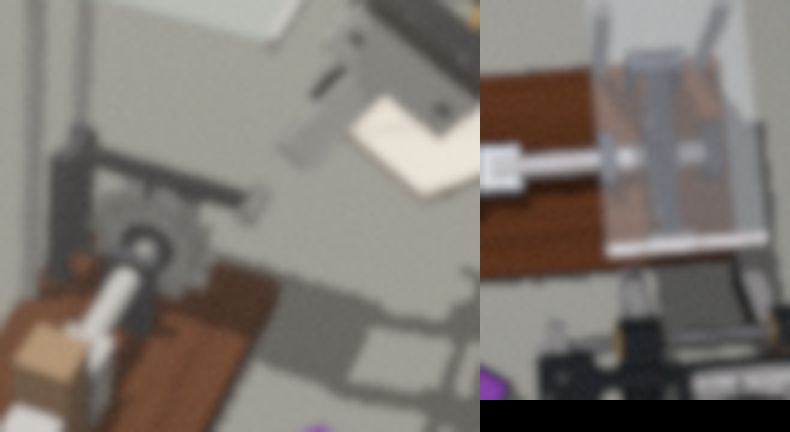

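Side crop: the handle bar centre is at crop (257,202), the near fingertip at (300,150). In the top crop the finger midpoint is about 6 px right of the pawl line, where about 2 was expected. So I bias the tool about 6 mm to +y, open wider, approach, and close softly.

Request:
apply_moves:
  steps:
    - {"gripper":6.4,"x":0.7,"y":0.7,"z":0,"twist":0}
    - {"gripper":6.4,"x":0.7,"y":0.7,"z":2,"twist":0}
    - {"gripper":6.4,"x":0.7,"y":0.7,"z":4,"twist":0}
    - {"gripper":6.4,"x":0.7,"y":0.7,"z":5.5,"twist":0}
    - {"gripper":6.4,"x":0.7,"y":0.7,"z":7,"twist":0}
    - {"gripper":6.4,"x":0.7,"y":0.7,"z":7,"twist":0}
    - {"gripper":6.4,"x":0.7,"y":0.7,"z":7,"twist":0}

```text
time: 16.55
ee_pos: [0.5008, -0.0596, 0.1003]
ee_rot: [[-0.872, -0.104, 0.478], [-0.068, 0.993, 0.093], [-0.485, 0.048, -0.873]]
ft_force: [0.4, 0.1, 0.2]
grip_width: 0.0641
finger_force: 0.0
```

```bash
python3 r3.py|head -1
python3 - <<'E'
from rig import env
import cv2,numpy as np
a=env.get_image('side')['image'][:,:,::-1];b=env.get_image('top')['image'][:,:,::-1]
c=cv2.resize(a[185:250,335:410],(450,390),interpolation=cv2.INTER_CUBIC)
d=cv2.resize(b[215:280,325:380],(330,390),interpolation=cv2.INTER_CUBIC)
cv2.imwrite('pics/p4.png',np.hstack([c,d]))
E
```

```text
16.55 [55.0, 51.0, -71.0, 141.0, 115.0, 43.0, -7.0] [ 0.501 -0.06   0.1  ] [29.1  0.2  2.8] 0.0015
```

View pics/p4.png

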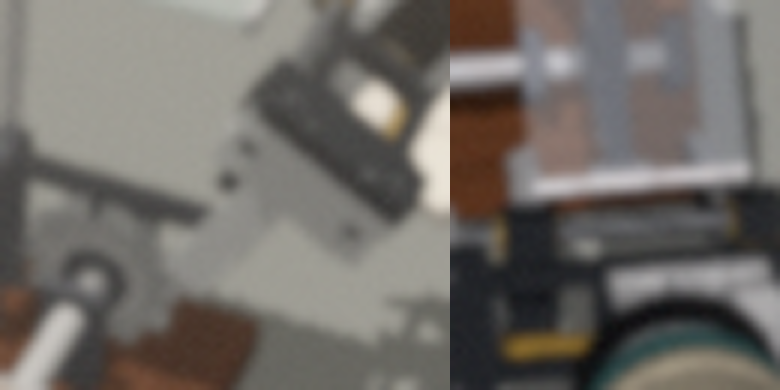

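The near finger overlaps the handle in the side view (crop 190,270), and the bar is about 10 mm from the tip. In the top view the fingers straddle the pawl. Closing softly.

Request:
apply_moves:
  steps:
    - {"gripper":2,"x":0,"y":0,"z":0,"twist":0}
    - {"gripper":2,"x":0,"y":0,"z":0,"twist":0}
    - {"gripper":2,"x":0,"y":0,"z":0,"twist":0}
    - {"gripper":2,"x":0,"y":0,"z":0,"twist":0}
    - {"gripper":2,"x":0,"y":0,"z":0,"twist":0}
    - {"gripper":2,"x":0,"y":0,"z":0,"twist":0}
    - {"gripper":2,"x":0,"y":0,"z":0,"twist":0}
    - {"gripper":2,"x":0,"y":0,"z":0,"twist":0}
  squeeze: 8

```text
time: 17.45
ee_pos: [0.5009, -0.0632, 0.0982]
ee_rot: [[-0.873, -0.098, 0.477], [-0.064, 0.994, 0.087], [-0.483, 0.046, -0.874]]
ft_force: [-1.3, -6.8, 2.0]
grip_width: 0.0256
finger_force: 8.0
```

Grip is 25.6 mm, so the handle is pinched. The side force shows the bias was too large; I relieve it by −4 mm, then lift along the arc.

Request:
apply_moves:
  steps:
    - {"gripper":2,"x":0,"y":-0.4,"z":0,"twist":0}
    - {"gripper":2,"x":0,"y":-0.4,"z":0,"twist":0}
    - {"gripper":2,"x":-0.3,"y":-0.4,"z":-0.4,"twist":0}
    - {"gripper":2,"x":-0.6,"y":-0.4,"z":-0.8,"twist":0}
    - {"gripper":2,"x":-0.8,"y":-0.3,"z":-1.2,"twist":0}
    - {"gripper":2,"x":-1.1,"y":-0.3,"z":-1.6,"twist":0}
    - {"gripper":2,"x":-1.1,"y":-0.3,"z":-1.6,"twist":0}
  squeeze: 15

```text
time: 18.15
ee_pos: [0.5034, -0.0634, 0.1188]
ee_rot: [[-0.872, -0.104, 0.478], [-0.067, 0.993, 0.094], [-0.485, 0.05, -0.873]]
ft_force: [1.8, 1.3, -2.5]
grip_width: 0.026
finger_force: 15.0
```

```bash
python3 r3.py|head -1
```

```text
18.15 [57.0, 47.0, -71.0, 140.0, 111.0, 39.0, -4.0] [ 0.503 -0.063  0.119] [29.1  0.3  2.9] 0.0015
```

Request:
apply_moves:
  steps:
    - {"gripper":2,"x":0,"y":0,"z":0,"twist":0}
    - {"gripper":2,"x":0,"y":0,"z":0,"twist":0}
    - {"gripper":2,"x":0,"y":0,"z":0,"twist":0}
    - {"gripper":2,"x":0,"y":0,"z":0,"twist":0}
    - {"gripper":2,"x":0,"y":0,"z":0,"twist":0}
    - {"gripper":2,"x":0,"y":0,"z":0,"twist":0}
    - {"gripper":2,"x":0,"y":0,"z":0,"twist":0}
    - {"gripper":2,"x":0,"y":0,"z":0,"twist":0}
    - {"gripper":2,"x":0,"y":0,"z":0,"twist":0}
    - {"gripper":2,"x":0,"y":0,"z":0,"twist":0}
    - {"gripper":2,"x":0,"y":0,"z":0,"twist":0}
    - {"gripper":2,"x":0,"y":0,"z":0,"twist":0}
    - {"gripper":2,"x":0,"y":0,"z":0,"twist":0}
    - {"gripper":2,"x":0,"y":0,"z":0,"twist":0}
    - {"gripper":2,"x":0,"y":0,"z":0,"twist":0}
    - {"gripper":2,"x":0,"y":0,"z":0,"twist":0}
    - {"gripper":2,"x":0,"y":0,"z":0,"twist":0}
    - {"gripper":2,"x":0,"y":0,"z":0,"twist":0}
    - {"gripper":2,"x":0,"y":0,"z":0,"twist":0}
    - {"gripper":2,"x":0,"y":0,"z":0,"twist":0}

```text
time: 20.15
ee_pos: [0.5031, -0.0634, 0.1179]
ee_rot: [[-0.873, -0.103, 0.477], [-0.066, 0.993, 0.094], [-0.484, 0.051, -0.874]]
ft_force: [4.6, 1.9, -2.4]
grip_width: 0.0259
finger_force: 15.0
```

Run:
```python
from rig import env
import cv2,numpy as np
a=env.get_image('side')['image'][:,:,::-1];b=env.get_image('top')['image'][:,:,::-1]
a0=cv2.imread('pics/side0.png');b0=cv2.imread('pics/top0.png')
f=lambda i,r,c,s:cv2.resize(i[r[0]:r[1],c[0]:c[1]],s,interpolation=cv2.INTER_CUBIC)
A=np.vstack([f(x,(210,300),(305,395),(300,300)) for x in(a0,a)]);B=np.vstack([f(x,(215,245),(280,340),(500,300)) for x in(b0,b)])
cv2.imwrite('pics/p5.png',np.hstack([A,B]))
```

```text
(no output)
```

View pics/p5.png

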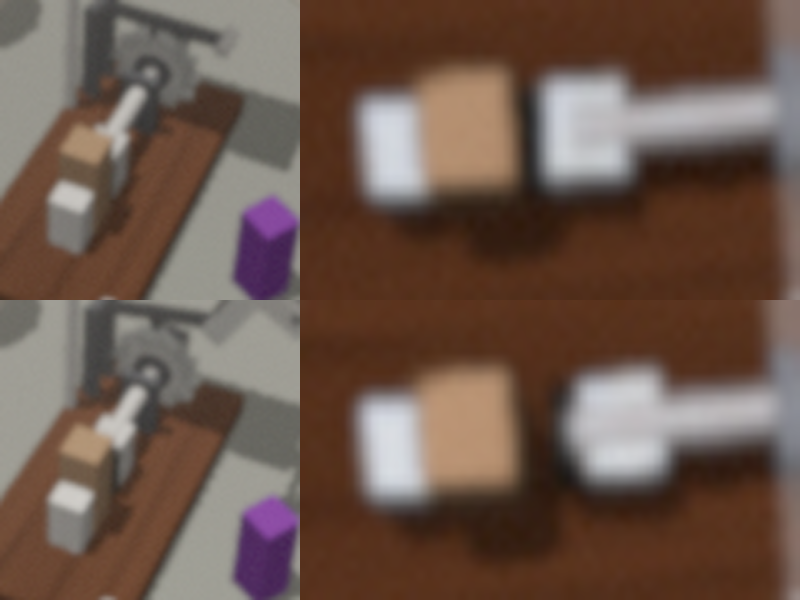

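The moving jaw's right edge went from crop x 632 to 668, i.e. 4.3 px or about 11.8 mm. Holding a bit longer and checking that it is static.

Request:
apply_moves:
  steps:
    - {"gripper":2,"x":0,"y":0,"z":0,"twist":0}
    - {"gripper":2,"x":0,"y":0,"z":0,"twist":0}
    - {"gripper":2,"x":0,"y":0,"z":0,"twist":0}
    - {"gripper":2,"x":0,"y":0,"z":0,"twist":0}
    - {"gripper":2,"x":0,"y":0,"z":0,"twist":0}
    - {"gripper":2,"x":0,"y":0,"z":0,"twist":0}
    - {"gripper":2,"x":0,"y":0,"z":0,"twist":0}

```text
time: 20.95
ee_pos: [0.5031, -0.0634, 0.1179]
ee_rot: [[-0.873, -0.103, 0.477], [-0.066, 0.993, 0.094], [-0.484, 0.051, -0.874]]
ft_force: [4.1, 3.0, -3.8]
grip_width: 0.026
finger_force: 15.0
```

Run:
```python
from rig import env
import cv2,numpy as np
b=env.get_image('top')['image'][:,:,::-1];cv2.imwrite('pics/top2.png',b)
b0=cv2.imread('pics/top0.png')
p5=cv2.imread('pics/p5.png')
for n,i in(('before',b0),('now',b)):
    g=i[224:238,306:330].astype(float).mean(2).max(0);g=g; print(n,np.round(g[8:24]).astype(int))
    m=i[223:226,300:332].astype(float).mean(2).mean(0);print(np.round(m).astype(int))
```

```text
before [198 200 201 197 183 180 179 179 180 181 183 183 185 183 182 181]
[142 143 143 137 117  83  51  51  91 145 182 195 193 190 189 188 188 183
 161 126 106 104 108 111 116 123 128 128 130 132 134 137]
now [193 204 206 211 212 211 209 205 193 190 187 188 188 188 187 185]
[147 147 147 141 121  88  57  50  50  48  44  55  94 145 181 194 196 198
 199 199 199 196 180 152 131 127 131 134 136 137 139 141]
```

The shift is 4.4 px ≈ 12 mm and static (the next notch down would be 3.1 px), so the jaw is fully open. Lowering the pawl, releasing, backing out.

Request:
apply_moves:
  steps:
    - {"gripper":2,"x":0.4,"y":0,"z":0.5,"twist":0}
    - {"gripper":2,"x":0.8,"y":0,"z":1.0,"twist":0}
    - {"gripper":2,"x":1.1,"y":0,"z":1.5,"twist":0}
    - {"gripper":2,"x":1.1,"y":0,"z":1.5,"twist":0}
    - {"gripper":2,"x":1.1,"y":0,"z":1.5,"twist":0}
    - {"gripper":5.5,"x":1.1,"y":0,"z":1.5,"twist":0}
    - {"gripper":5.5,"x":1.1,"y":0,"z":1.5,"twist":0}
    - {"gripper":5.5,"x":1.1,"y":0,"z":1.5,"twist":0}
    - {"gripper":5.5,"x":1.1,"y":0,"z":1.5,"twist":0}
    - {"gripper":5.5,"x":1.1,"y":0,"z":1.5,"twist":0}
    - {"gripper":5.5,"x":1.1,"y":0,"z":-1,"twist":0}
    - {"gripper":5.5,"x":1.1,"y":0,"z":-4,"twist":0}
    - {"gripper":5.5,"x":1.1,"y":0,"z":-7,"twist":0}
    - {"gripper":5.5,"x":1.1,"y":0,"z":-7,"twist":0}

```text
time: 22.4
ee_pos: [0.4623, -0.0737, 0.1775]
ee_rot: [[-0.873, -0.102, 0.477], [-0.067, 0.994, 0.088], [-0.483, 0.045, -0.875]]
ft_force: [0.4, -1.0, 0.5]
grip_width: 0.0553
finger_force: 0.0
```

```bash
(cat p7.py; cat <<'E'
Se=np.array([.5339,.0744,.084])
for nm,P,n in(('a',[.44,.06,.23],5),('b',None,6),('g',0,5)):
    z=fk(q)[1][:,2]
    q=mv(q,P if nm=='a' else (Se+.012*z+(np.array([0,0,.07]) if nm=='b' else 0)).round(4),n)
q=mv(q,(fk(q)[0]+[0,0,.12]).round(4),5)
q=mv(q,[.42,-.2,.22],9)
z=fk(q)[1][:,2];q=mv(q,(np.array([.4706,-.312,.10])+.012*z).round(4),6)
q=mv(q,(np.array([.4706,-.312,.076])+.012*z).round(4),3)
E
) > r4.py; python3 r4.py
```

```text
22.4 [65.0, 33.0, -71.0, 141.0, 100.0, 24.0, 5.0] [ 0.462 -0.074  0.177] [28.9  0.4  2.6] 0.0016
[0.44, 0.06, 0.23] [-1.6, 13.9, -4.5] [46.0, 16.0, -71.0, 141.0, 81.0, 21.0, -1.0] [0.442 0.06  0.231] [28.9  0.4  2.6]
[0.5396 0.0755 0.1435] [-4.4, 0.1, 12.5] [30.0, 39.0, -63.0, 135.0, 105.0, 38.0, -18.0] [0.54  0.075 0.143] [28.9  0.4  2.6]
[0.5396 0.0755 0.0735] [3.4, -0.3, 6.1] [27.0, 51.0, -61.0, 138.0, 118.0, 49.0, -28.0] [0.539 0.076 0.073] [28.9  0.4  2.6]
[0.5392 0.0755 0.1932] [-5.8, 0.5, -10.5] [33.0, 31.0, -63.0, 132.0, 91.0, 31.0, -5.0] [0.539 0.075 0.193] [28.9  0.4  2.6]
[0.42, -0.2, 0.22] [11.0, -26.0, -10.5] [91.0, 28.0, -71.0, 134.0, 36.0, 15.0, 90.0] [ 0.42 -0.2   0.22] [28.9  0.4  2.6]
[ 0.4763 -0.3109  0.0895] [2.1, -12.2, 13.1] [80.0, 47.0, -53.0, 124.0, 76.0, 13.0, 66.0] [ 0.476 -0.311  0.09 ] [28.9  0.4  2.6]
[ 0.4763 -0.3109  0.0655] [1.2, -0.1, 2.1] [79.0, 50.0, -52.0, 125.0, 90.0, 13.0, 53.0] [ 0.476 -0.311  0.066] [28.9  0.4  2.6]
```

The pawl is released and lowered. The kept tilt works for the seal grasp (closing along y). The body passes close to the shield's side, so I use a small twist that also levels the roll, and approach with a +y offset.

```bash
(cat p7.py; cat <<'E'
def mt(q,P,n,tw):
    p,R=fk(q);sh=(R.T@(np.array(P)-p)*100).round(1);q=call(q,sh,n,tw,w=1,lam=.02,it=12);print(P,sh.tolist(),tw,q.round(0).tolist(),fk(q)[0].round(3),np.round(met(q),1));return q
q=mt(q,[.44,.08,.23],5,-.09)
q=mt(q,[.529,.0843,.15],4,0)
q=mt(q,[.530,.0743,.080],4,0)
q=mt(q,[.530,.0743,.2],4,0)
E
) > r5.py; python3 r5.py
```

```text
22.4 [65.0, 33.0, -71.0, 141.0, 100.0, 24.0, 5.0] [ 0.462 -0.074  0.177] [28.9  0.4  2.6] 0.0016
[0.44, 0.08, 0.23] [-1.7, 15.9, -4.3] -0.09 [42.0, 17.0, -71.0, 141.0, 83.0, 23.0, -1.0] [0.44 0.08 0.23] [28.9 -4.1  0.1]
[0.529, 0.0843, 0.15] [-3.8, -1.2, 11.2] 0 [29.0, 37.0, -61.0, 136.0, 104.0, 37.0, -15.0] [0.529 0.084 0.15 ] [28.9 -4.1  0.1]
[0.53, 0.0743, 0.08] [3.4, -1.0, 6.1] 0 [27.0, 49.0, -60.0, 139.0, 119.0, 47.0, -25.0] [0.53  0.075 0.08 ] [28.9 -4.1  0.1]
[0.53, 0.0743, 0.2] [-5.8, -0.0, -10.5] 0 [32.0, 28.0, -61.0, 133.0, 89.0, 28.0, 0.0] [0.53  0.075 0.2  ] [28.9 -4.1  0.1]
```

Request:
apply_moves:
  steps:
    - {"gripper":7,"x":-1.7,"y":15.9,"z":-4.3,"twist":-0.09}
    - {"gripper":7,"x":-1.7,"y":15.9,"z":-4.3,"twist":-0.09}
    - {"gripper":7,"x":-1.7,"y":15.9,"z":-4.3,"twist":-0.09}
    - {"gripper":7,"x":-1.7,"y":15.9,"z":-4.3,"twist":-0.09}
    - {"gripper":7,"x":-1.7,"y":15.9,"z":-4.3,"twist":-0.09}
    - {"gripper":7,"x":-1.7,"y":15.9,"z":-4.3,"twist":-0.09}

```text
time: 23.0
ee_pos: [0.4405, 0.0829, 0.2287]
ee_rot: [[-0.862, -0.183, 0.473], [-0.156, 0.983, 0.095], [-0.482, 0.008, -0.876]]
ft_force: [-0.4, -0.2, -0.2]
grip_width: 0.0702
finger_force: 0.0
```

Request:
apply_moves:
  steps:
    - {"gripper":7,"x":-1.9,"y":-0.6,"z":5.6,"twist":0}
    - {"gripper":7,"x":-3.8,"y":-1.2,"z":11.2,"twist":0}
    - {"gripper":7,"x":-3.8,"y":-1.2,"z":11.2,"twist":0}
    - {"gripper":7,"x":-3.8,"y":-1.2,"z":11.2,"twist":0}
    - {"gripper":7,"x":-3.8,"y":-1.2,"z":11.2,"twist":0}

```text
time: 23.5
ee_pos: [0.5275, 0.0873, 0.1484]
ee_rot: [[-0.863, -0.181, 0.471], [-0.154, 0.983, 0.095], [-0.481, 0.01, -0.877]]
ft_force: [-0.4, -0.6, 0.1]
grip_width: 0.0698
finger_force: 0.0
```

```bash
(head -7 r5.py; cat <<'E'
z=fk(q)[1][:,2];q=mt(q,[.530,.0743,.080],4,0)
E
) > r6.py; python3 r6.py
```

```text
File "r6.py", line 8
    z=fk(q)[1][:,2];q=mt(q,[.530,.0743,.080],4,0)
    ^
IndentationError: expected an indented block after function definition on line 7
```

Request:
apply_moves:
  steps:
    - {"gripper":7,"x":1.1,"y":-0.5,"z":2,"twist":0}
    - {"gripper":7,"x":2.2,"y":-1.0,"z":4,"twist":0}
    - {"gripper":7,"x":2.8,"y":-1.2,"z":5,"twist":0}
    - {"gripper":7,"x":3.3,"y":-1.4,"z":6,"twist":0}
    - {"gripper":7,"x":3.3,"y":-1.4,"z":6,"twist":0}
    - {"gripper":7,"x":3.3,"y":-1.4,"z":6,"twist":0}

```text
time: 24.1
ee_pos: [0.531, 0.0742, 0.0821]
ee_rot: [[-0.861, -0.182, 0.475], [-0.155, 0.983, 0.095], [-0.484, 0.008, -0.875]]
ft_force: [0.4, 0.1, 0.7]
grip_width: 0.07
finger_force: 0.0
```

Request:
apply_moves:
  steps:
    - {"gripper":2,"x":0,"y":0,"z":0,"twist":0}
    - {"gripper":2,"x":0,"y":0,"z":0,"twist":0}
    - {"gripper":2,"x":0,"y":0,"z":0,"twist":0}
    - {"gripper":2,"x":0,"y":0,"z":0,"twist":0}
    - {"gripper":2,"x":0,"y":0,"z":0,"twist":0}
    - {"gripper":2,"x":0,"y":0,"z":0,"twist":0}
    - {"gripper":2,"x":0,"y":0,"z":0,"twist":0}
    - {"gripper":2,"x":0,"y":0,"z":0,"twist":0}
  squeeze: 6

```text
time: 24.9
ee_pos: [0.5313, 0.0749, 0.081]
ee_rot: [[-0.862, -0.182, 0.474], [-0.155, 0.983, 0.095], [-0.483, 0.008, -0.875]]
ft_force: [-0.6, 0.8, 1.4]
grip_width: 0.0308
finger_force: 5.9
```

Seal gripped at 30.8 mm. Firm up and lift straight.

Request:
apply_moves:
  steps:
    - {"gripper":2,"x":0,"y":0,"z":0,"twist":0}
    - {"gripper":2,"x":0,"y":0,"z":0,"twist":0}
    - {"gripper":2,"x":-0.3,"y":0,"z":-0.5,"twist":0}
    - {"gripper":2,"x":-0.7,"y":0,"z":-1.3,"twist":0}
    - {"gripper":2,"x":-1.3,"y":0,"z":-2.3,"twist":0}
    - {"gripper":2,"x":-1.9,"y":0,"z":-3.4,"twist":0}
    - {"gripper":2,"x":-2.5,"y":0,"z":-4.5,"twist":0}
    - {"gripper":2,"x":-3.1,"y":0,"z":-5.6,"twist":0}
    - {"gripper":2,"x":-3.7,"y":0,"z":-6.7,"twist":0}
    - {"gripper":2,"x":-4.3,"y":0,"z":-7.8,"twist":0}
    - {"gripper":2,"x":-4.9,"y":0,"z":-8.9,"twist":0}
    - {"gripper":2,"x":-4.9,"y":0,"z":-8.9,"twist":0}
  squeeze: 25

```text
time: 26.1
ee_pos: [0.5321, 0.0738, 0.1848]
ee_rot: [[-0.86, -0.181, 0.477], [-0.155, 0.983, 0.094], [-0.486, 0.007, -0.874]]
ft_force: [0.4, -0.7, -1.0]
grip_width: 0.0304
finger_force: 24.6
```

```bash
(head -8 r5.py; cat <<'E'
z=fk(q)[1][:,2]
E
) > r6.py; sed -n 1,12p r5.py
python3 - <<'E'
from rig import env
import cv2,numpy as np
a=env.get_image('side')['image'][:,:,::-1];b=env.get_image('top')['image'][:,:,::-1]
f=lambda i,r,c,s:cv2.resize(i[r[0]:r[1],c[0]:c[1]],s,interpolation=cv2.INTER_CUBIC)
cv2.imwrite('pics/p6.png',np.hstack([f(a,(160,300),(290,430),(500,500)),f(b,(195,285),(270,324),(300,500))]))
E
```

```text
# re-simulate the rest from the real joint state
from plan2 import *
from rig import env
s=env.get_state();q=np.array(s['joint_positions']);print(s['time'],q.round(0).tolist(),s['ee_pos'].round(3) if hasattr(s['ee_pos'],'round') else s['ee_pos'],np.round(met(q),1),np.linalg.norm(fk(q)[0]-s['ee_pos']).round(4))
def mv(q,P,n):
    p,R=fk(q);sh=(R.T@(np.array(P)-p)*100).round(1);q=call(q,sh,n,0,w=1,lam=.02,it=12);print(P,sh.tolist(),q.round(0).tolist(),fk(q)[0].round(3),np.round(met(q),1));return q
def mt(q,P,n,tw):
    p,R=fk(q);sh=(R.T@(np.array(P)-p)*100).round(1);q=call(q,sh,n,tw,w=1,lam=.02,it=12);print(P,sh.tolist(),tw,q.round(0).tolist(),fk(q)[0].round(3),np.round(met(q),1));return q
q=mt(q,[.44,.08,.23],5,-.09)
q=mt(q,[.529,.0843,.15],4,0)
q=mt(q,[.530,.0743,.080],4,0)
q=mt(q,[.530,.0743,.2],4,0)
```

View pics/p6.png

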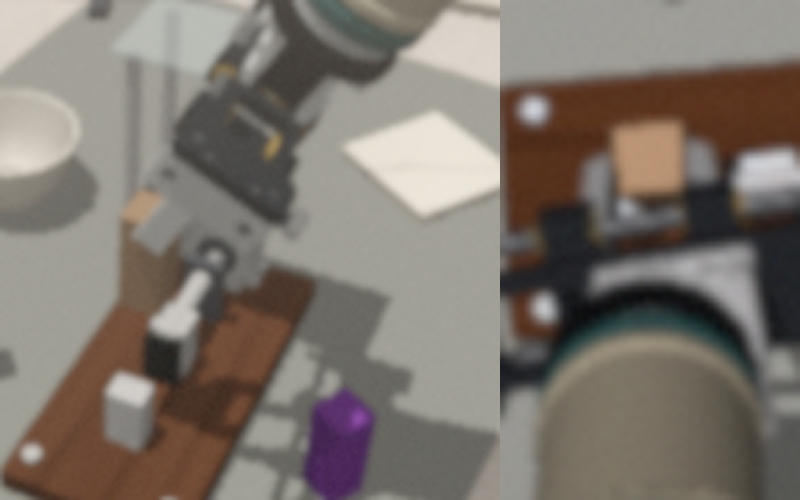

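The seal is held upright above the open jaws (side crop 145,240), and the jaw stays back at (170,340). Planning the carry around the front of the shield.

```bash
(head -8 r5.py; cat <<'E'
q0=q
for P,n in(([.435,.06,.235],5),([.43,-.06,.235],6),([.44,-.22,.2],8),([.468,-.3115,.12],5),([.468,-.3115,.078],3)):q=mv(q,P,n)
E
) > r6.py; python3 r6.py
```

```text
26.2 [31.0, 30.0, -59.0, 134.0, 96.0, 28.0, -5.0] [0.531 0.073 0.183] [28.8 -4.2  0.4] 0.0015
[0.435, 0.06, 0.235] [5.9, 0.6, -9.3] [48.0, 14.0, -71.0, 141.0, 77.0, 18.0, 9.0] [0.436 0.06  0.236] [28.8 -4.2  0.4]
[0.43, -0.06, 0.235] [2.5, -11.7, -1.3] [69.0, 21.0, -71.0, 140.0, 73.0, 13.0, 35.0] [ 0.443 -0.057  0.222] [28.6 -4.1  0.2]
[0.44, -0.22, 0.2] [3.8, -16.0, 0.3] [88.0, 34.0, -71.0, 131.0, 53.0, 19.0, 79.0] [ 0.44 -0.22  0.2 ] [28.6 -4.1  0.2]
[0.468, -0.3115, 0.12] [2.8, -9.5, 7.5] [84.0, 46.0, -59.0, 123.0, 63.0, 18.0, 82.0] [ 0.468 -0.311  0.121] [28.6 -4.1  0.2]
[0.468, -0.3115, 0.078] [2.0, -0.0, 3.7] [80.0, 49.0, -53.0, 125.0, 81.0, 13.0, 66.0] [ 0.468 -0.311  0.079] [28.6 -4.1  0.2]
```

Request:
apply_moves:
  steps:
    - {"gripper":2,"x":1.2,"y":0.1,"z":-1.9,"twist":0}
    - {"gripper":2,"x":2.8,"y":0.3,"z":-4.4,"twist":0}
    - {"gripper":2,"x":4.4,"y":0.5,"z":-6.9,"twist":0}
    - {"gripper":2,"x":5.9,"y":0.6,"z":-9.3,"twist":0}
    - {"gripper":2,"x":5.9,"y":0.6,"z":-9.3,"twist":0}

```text
time: 26.7
ee_pos: [0.4366, 0.0591, 0.2376]
ee_rot: [[-0.863, -0.175, 0.475], [-0.151, 0.985, 0.089], [-0.483, 0.005, -0.876]]
ft_force: [0.5, -4.2, -0.5]
grip_width: 0.03
finger_force: 24.7
```

Request:
apply_moves:
  steps:
    - {"gripper":2,"x":0.5,"y":-2,"z":-0.3,"twist":0}
    - {"gripper":2,"x":1,"y":-5,"z":-0.5,"twist":0}
    - {"gripper":2,"x":1.7,"y":-8,"z":-0.9,"twist":0}
    - {"gripper":2,"x":2.5,"y":-11.7,"z":-1.3,"twist":0}
    - {"gripper":2,"x":2.5,"y":-11.7,"z":-1.3,"twist":0}

```text
time: 27.2
ee_pos: [0.4406, -0.0604, 0.2237]
ee_rot: [[-0.872, -0.173, 0.459], [-0.151, 0.985, 0.083], [-0.466, 0.003, -0.885]]
ft_force: [-0.2, 0.1, -0.7]
grip_width: 0.0298
finger_force: 24.7
```

```bash
(head -8 r5.py; cat <<'E'
for P,n in(([.44,-.22,.2],8),([.468,-.3115,.12],5),([.468,-.3115,.078],3)):q=mv(q,P,n)
E
) > r6.py; python3 r6.py
```

```text
27.2 [69.0, 20.0, -71.0, 140.0, 66.0, 14.0, 42.0] [ 0.441 -0.06   0.224] [27.7 -3.7  0.2] 0.0015
[0.44, -0.22, 0.2] [3.4, -15.6, 0.7] [88.0, 34.0, -71.0, 131.0, 53.0, 20.0, 79.0] [ 0.44  -0.219  0.2  ] [27.7 -3.7  0.2]
[0.468, -0.3115, 0.12] [2.7, -9.6, 7.6] [83.0, 46.0, -59.0, 123.0, 63.0, 19.0, 82.0] [ 0.468 -0.312  0.12 ] [27.7 -3.7  0.2]
[0.468, -0.3115, 0.078] [2.0, 0.0, 3.7] [79.0, 48.0, -51.0, 125.0, 79.0, 13.0, 68.0] [ 0.468 -0.312  0.078] [27.7 -3.7  0.2]
```

Request:
apply_moves:
  steps:
    - {"gripper":2,"x":0.5,"y":-2,"z":0.1,"twist":0}
    - {"gripper":2,"x":1.1,"y":-5,"z":0.2,"twist":0}
    - {"gripper":2,"x":2,"y":-9,"z":0.4,"twist":0}
    - {"gripper":2,"x":2.8,"y":-13,"z":0.6,"twist":0}
    - {"gripper":2,"x":3.4,"y":-15.6,"z":0.7,"twist":0}
    - {"gripper":2,"x":3.4,"y":-15.6,"z":0.7,"twist":0}

```text
time: 27.8
ee_pos: [0.4419, -0.2185, 0.2008]
ee_rot: [[-0.871, -0.171, 0.46], [-0.149, 0.985, 0.085], [-0.467, 0.006, -0.884]]
ft_force: [0.2, 0.3, -1.4]
grip_width: 0.0303
finger_force: 24.7
```

Request:
apply_moves:
  steps:
    - {"gripper":2,"x":0.4,"y":-1.6,"z":1.2,"twist":0}
    - {"gripper":2,"x":1.1,"y":-4,"z":3.1,"twist":0}
    - {"gripper":2,"x":1.9,"y":-6.7,"z":5.3,"twist":0}
    - {"gripper":2,"x":2.5,"y":-8.8,"z":6.9,"twist":0}
    - {"gripper":2,"x":2.7,"y":-9.6,"z":7.6,"twist":0}
    - {"gripper":2,"x":2.7,"y":-9.6,"z":7.6,"twist":0}

```text
time: 28.4
ee_pos: [0.4715, -0.3063, 0.122]
ee_rot: [[-0.87, -0.178, 0.46], [-0.156, 0.984, 0.087], [-0.468, 0.004, -0.884]]
ft_force: [-0.1, 0.2, -1.7]
grip_width: 0.0301
finger_force: 24.7
```

```bash
(head -8 r5.py; cat <<'E'
for P,n in(([.468,-.3115,.082],3),([.468,-.3115,.07],3)):q=mv(q,P,n)
E
) > r6.py; python3 r6.py
python3 - <<'E'
# seal outline in both views by colour, against the expected position
from rig import env
import cv2,numpy as np
from h import proj
s=env.get_state();p=np.array(s['ee_pos']);c=p+[.0027,-.0005,0]
for n in('side','top'):
    i=env.get_image(n)['image'];cv2.imwrite(f'pics/{n}_place.png',i[:,:,::-1])
    h=cv2.cvtColor(i,cv2.COLOR_RGB2HSV);m=((h[...,0]>8)&(h[...,0]<20)&(h[...,1]>70)&(h[...,2]>60)).astype(np.uint8)
    u,v=proj(n,c)[0];m[:, :int(u)-25]=0;m[:,int(u)+25:]=0;m[:int(v)-30]=0;m[int(v)+45:]=0
    y,x=np.nonzero(m);print(n,'tan px',len(x),(x.min(),x.max(),y.min(),y.max()) if len(x) else'')
    print(' expect',proj(n,np.array([c+[a,b,z] for a in(-.015,.015) for b in(-.015,.015) for z in(-.061,.014)])).round(0).astype(int).tolist())
E
```

```text
28.4 [83.0, 45.0, -58.0, 123.0, 63.0, 18.0, 82.0] [ 0.472 -0.306  0.122] [27.9 -4.   0.2] 0.0014
[0.468, -0.3115, 0.082] [2.1, -0.5, 3.3] [79.0, 48.0, -52.0, 124.0, 76.0, 13.0, 71.0] [ 0.468 -0.312  0.082] [27.9 -4.   0.2]
[0.468, -0.3115, 0.07] [0.6, 0.0, 1.0] [79.0, 49.0, -51.0, 125.0, 82.0, 13.0, 65.0] [ 0.468 -0.312  0.071] [27.9 -4.   0.2]
side tan px 76 (np.int64(408), np.int64(416), np.int64(171), np.int64(192))
 expect [[417, 191], [421, 170], [413, 196], [418, 175], [408, 188], [411, 167], [404, 193], [408, 172]]
top tan px 117 (np.int64(446), np.int64(461), np.int64(249), np.int64(290))
 expect [[450, 261], [459, 260], [439, 260], [447, 260], [450, 249], [459, 248], [438, 249], [446, 248]]
```

The seal is where expected. Descending gently until contact.

Request:
apply_moves:
  steps:
    - {"gripper":2,"x":0.7,"y":-0.2,"z":1.2,"twist":0}
    - {"gripper":2,"x":1.4,"y":-0.4,"z":2.4,"twist":0}
    - {"gripper":2,"x":2.1,"y":-0.5,"z":3.4,"twist":0}
    - {"gripper":2,"x":2.2,"y":-0.5,"z":3.6,"twist":0}
    - {"gripper":2,"x":2.2,"y":-0.5,"z":3.6,"twist":0}
    - {"gripper":2,"x":2.2,"y":-0.5,"z":3.6,"twist":0}

```text
time: 29.1
ee_pos: [0.4706, -0.3122, 0.0826]
ee_rot: [[-0.868, -0.179, 0.463], [-0.158, 0.984, 0.084], [-0.47, 0.0, -0.882]]
ft_force: [-0.2, -0.1, -2.4]
grip_width: 0.03
finger_force: 24.7
```

Request:
apply_moves:
  steps:
    - {"gripper":2,"x":0.1,"y":0,"z":0.15,"twist":0}
    - {"gripper":2,"x":0.15,"y":0,"z":0.25,"twist":0}
    - {"gripper":2,"x":0.15,"y":0,"z":0.25,"twist":0}

```text
time: 29.4
ee_pos: [0.4698, -0.3128, 0.0787]
ee_rot: [[-0.869, -0.178, 0.462], [-0.156, 0.984, 0.084], [-0.47, 0.001, -0.883]]
ft_force: [0.5, 0.2, -1.8]
grip_width: 0.0299
finger_force: 24.7
```

Request:
apply_moves:
  steps:
    - {"gripper":2,"x":0.1,"y":0,"z":0.15,"twist":0}
    - {"gripper":2,"x":0.1,"y":0,"z":0.15,"twist":0}

```text
time: 29.6
ee_pos: [0.4696, -0.3127, 0.0766]
ee_rot: [[-0.869, -0.178, 0.462], [-0.156, 0.984, 0.084], [-0.469, 0.001, -0.883]]
ft_force: [0.5, 0.2, -1.5]
grip_width: 0.0302
finger_force: 24.7
```

Request:
apply_moves:
  steps:
    - {"gripper":2,"x":0.1,"y":0,"z":0.17,"twist":0}
    - {"gripper":2,"x":0.1,"y":0,"z":0.17,"twist":0}

```text
time: 29.8
ee_pos: [0.4695, -0.3127, 0.0746]
ee_rot: [[-0.869, -0.178, 0.462], [-0.156, 0.984, 0.085], [-0.469, 0.001, -0.883]]
ft_force: [0.4, 0.1, -1.9]
grip_width: 0.0302
finger_force: 24.7
```

Request:
apply_moves:
  steps:
    - {"gripper":2,"x":0.05,"y":0,"z":0.12,"twist":0}
    - {"gripper":2,"x":0.05,"y":0,"z":0.12,"twist":0}

```text
time: 30.0
ee_pos: [0.4698, -0.3127, 0.0734]
ee_rot: [[-0.869, -0.178, 0.462], [-0.157, 0.984, 0.084], [-0.47, 0.001, -0.883]]
ft_force: [-0.6, -0.2, -1.0]
grip_width: 0.0305
finger_force: 24.7
```

Request:
apply_moves:
  steps:
    - {"gripper":2,"x":0.05,"y":0,"z":0.1,"twist":0}
    - {"gripper":2,"x":0.05,"y":0,"z":0.1,"twist":0}

```text
time: 30.2
ee_pos: [0.4705, -0.3126, 0.0734]
ee_rot: [[-0.868, -0.178, 0.464], [-0.157, 0.984, 0.084], [-0.471, 0.0, -0.882]]
ft_force: [-2.8, -0.3, 6.2]
grip_width: 0.0303
finger_force: 24.7
```

Contact at TCP z 0.0734 as predicted. Release and retreat.

Request:
apply_moves:
  steps:
    - {"gripper":3.3,"x":0,"y":0,"z":0,"twist":0}
    - {"gripper":3.3,"x":0,"y":0,"z":0,"twist":0}
    - {"gripper":6,"x":0,"y":0,"z":0,"twist":0}
    - {"gripper":6,"x":0,"y":0,"z":0,"twist":0}
    - {"gripper":6,"x":0,"y":0,"z":0,"twist":0}
    - {"gripper":6,"x":0,"y":0,"z":0,"twist":0}
    - {"gripper":6,"x":0,"y":0,"z":-1.5,"twist":0}
    - {"gripper":6,"x":0,"y":0,"z":-4,"twist":0}
    - {"gripper":6,"x":0,"y":0,"z":-7,"twist":0}
    - {"gripper":6,"x":0,"y":0,"z":-10,"twist":0}
    - {"gripper":6,"x":0,"y":0,"z":-10,"twist":0}

```text
time: 31.3
ee_pos: [0.4233, -0.3227, 0.1629]
ee_rot: [[-0.868, -0.175, 0.464], [-0.155, 0.985, 0.081], [-0.471, -0.002, -0.882]]
ft_force: [0.3, -0.2, -0.2]
grip_width: 0.06
finger_force: 0.0
```

Run:
```python
from rig import env
import cv2,numpy as np
from h import proj
c=np.array([.4730,-.3131,0])
for n in('side','top'):
    i=env.get_image(n)['image'];cv2.imwrite(f'pics/{n}_end.png',i[:,:,::-1])
    h=cv2.cvtColor(i,cv2.COLOR_RGB2HSV);m=((h[...,0]>6)&(h[...,0]<22)&(h[...,1]>60)&(h[...,2]>60)).astype(np.uint8)
    u,v=proj(n,c+[0,0,.05])[0];m[:, :int(u)-25]=0;m[:,int(u)+25:]=0;m[:int(v)-35]=0;m[int(v)+35:]=0
    k,l,st,ce=cv2.connectedComponentsWithStats(m);print(n,st[1:].tolist(),ce[1:].round(1).tolist())
    print(' expect',proj(n,np.array([c+[a,b,z] for a in(-.015,.015) for b in(-.015,.015) for z in(.012,.087)])).round(0).astype(int).tolist())
    if n=='side':
        a=cv2.imread('pics/side0.png').astype(int);d=np.abs(a-i[:,:,::-1].astype(int)).sum(2)
        for nm,(x0,x1,y0,y1) in dict(bowl=(275,310,188,220),bottle=(235,265,205,255),ink=(262,312,330,380),pawl=(335,376,205,228)).items():print(nm,d[y0:y1,x0:x1].mean().round(1))
```

```text
side [[407, 183, 12, 23, 188]] [[412.0, 193.4]]
 expect [[415, 203], [419, 183], [412, 208], [416, 188], [406, 200], [410, 180], [403, 205], [406, 185]]
bowl 11.8
bottle 9.4
ink 8.3
pawl 10.2
top [[443, 250, 12, 11, 104]] [[448.4, 255.1]]
 expect [[447, 261], [455, 261], [436, 261], [444, 261], [447, 250], [455, 249], [436, 250], [443, 249]]
```

```bash
python3 -c "
from rig import env
print(env.sign_off())"
```

```text
the job is handed in; nothing more can be done
None
```

The job is handed in; the hand-in returned no verdict. The final camera check shows the pawl down and the seal standing upright on the slab at its expected position. The bowl, inkstone and ink bottle show no change. The jaw was measured at about 12 mm open before I let the pawl down.

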